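# Index the valve bodies on the espresso-machine leak-test lane

### The arm

A 6-joint arm with a two-finger parallel gripper is mounted at the origin on the work surface. World frame = base frame: x ahead of the robot, y to its left, z up, the work surface at z = 0. Lengths are in m, angles in degrees, forces in N, time in s.
With the tool pointing down it reaches from about 0.35 to 0.725 m from the base axis. Payload 6 kg.
Tool frame: the origin (TCP) lies at the very end of the fingers, on their centre line; the grasp point (between the pads) lies tcp_to_grasp behind it (tcp_to_grasp is the distance from the TCP to the grasp point, in m); z points along the fingers, y is the line along which they close (so a half turn about z gives the same grasp; the last joint's range is limited). The gripper opens to 85 mm and grips with 20 to 120 N. Pads are 22 mm wide; open, the fingers measure 114 mm over their backs; the gripper's body (76 mm by 85 mm) begins 54 mm behind the grasp point. The pads swing forward as they close: fully open they stand 13 mm farther back than shut.
Start: joints at [93.49, 2.303, 4.859, 0, -92.561, -19.12], TCP at [0.162, 0.578, 0.231] pointing down, gripper open.
Joint ranges: [-146.85, 146.85], [-73.84, 115.35], [-62.03, 85.46], [-188.31, 113.3], [-161.28, -10.13], [-171.36, 171.36]. Speed limits (degrees/s): [147.25, 147.25, 172.46, 180, 180, 180].

### API

Orientations are given as a 3x3 rotation matrix whose columns are the frame's x, y, z axes.
In Python, from cell import * gives the robot as it stands.
- The arm moves only by the tool apply_moves, never from a script. Its argument "steps" is a list of rows, each an object with "dr": the turn, a rotation vector about the tool's x, y, z in rad, a list of three; "slide": the shift along the tool's x, y, z in units of 30 mm (1.0 is 30 mm), a list of three; "grip": the finger opening in mm, from 0 to 85.4. A call has 1 to 8 rows; each row is the pose to reach, as a shift and turn from the pose commanded when the call began, along the tool's axes at that moment; what a row does not reach only later rows make up. A row lasts 1/12 s, in which the tool goes at most 41.7 mm and 7.16 degrees, less where a joint would pass 70% of its speed; a pose out of reach is approached as far as the arm can. A call with a gripper value outside its range is refused whole. The fingers move at their own pace and stop on an object; the grip force is fixed at half the most. Time passes only in rows, so rows that repeat a pose let the fingers close. It gives the time, the measured TCP pose, the force, the opening and the grip force at its end, in the units of the state.
- read_state(): the state, without advancing time (a new reading comes with each control period).
- get_image(name): name is "side" or "top"; returns (picture, depth): 384x512x3 uint8, red, green, blue; 384x512 float32, m along the optical axis (not along the pixel's ray), 0 where there is no reading.
- calibration(name): a dict with "vfov" (degrees; the focal length in pixels is half the picture's height over the tangent of half this angle, whatever the lens; pixels are square), "cx", "cy" (the principal point, pixels), "dist" ([k1, k2, p1, p2, k3] as OpenCV has them; the pictures are not rectified), "R" (3x3) and "t" (3): a world point X has camera coordinates R X + t. Camera axes: x right, y down, z forward; pixel columns grow to the right and rows downward; lengths in m; the calibration is good to about 2 mm. A picture is of the moment at which its call begins. calibration takes no time and is no camera call.
- finish_job(): hands the job in; it is judged then, once.
Trained networks look in the newest picture that a camera, given by its name, has taken for a name from the list of things; names that differ only in an ending like _2 or _b are one class to them, and where a whole thing is asked for, a point or a joint stands for the part that bears it (a point fixed in the world has none). Each returns a list of dicts, best first, with "conf" (0 to 1); they miss things now and then, are a little off and sometimes report something else, mostly with a low value. They report only what shows in the picture. A call takes as long as a camera call. They do not tell look-alikes from the thing itself.
- recognise(camera, thing): "bbox" ([left, top, width, height] in pixels, round what is visible of it).
- regions_of(camera, thing): "region" (384x512 bool, what is visible of it) and "bbox" ([left, top, width, height] in pixels, round what is visible of it).
- spot_point(camera, thing): "location" ([column, row] in pixels: a listed point, or the origin of a listed thing).
The state is a dict: "t": time; "joint_pos": joint angles; "qvel": joint speeds; "joint_efforts": joint torques, N m; "position": TCP position; "tool_rot": TCP orientation; "ft_force": force on the tool from outside, world axes, zero at the start; "torque": the same for the moment, N m; "opening": finger opening in m; "gripper_force": force on a finger pad.
Only numpy, scipy, OpenCV 4.12 (cv2) and the standard library are available. Lean on these libraries where they do the work, as an engineer would, in place of code of your own. Each camera call takes 0.05 s, during which the arm holds its last target. There are 200 camera calls.

### The job

Get the lane ready for the leak test: first pull the black locking lever fully back towards the robot to release the lane, stand the stray plain pipe from the lane upright in the empty return tray, and set every brass valve body, tipped ones and the one in the stock rack included, upright in the middle of an index pad of its own with its copper outlet pointing along that pad's white line. When all of that is set, push the lever fully over to its far side again. Leave the plain pipes in the rack standing in their places.

Things in the scene. Friction and masses are not known exactly. Their poses are not given: they have to be found in the camera images.
- lane: fixed flat aluminium plate 340 x 160 mm, 10 mm thick, on the bench; origin at the centre of its underside, x along its length; it carries four index pads in a row 80 mm apart along x
- pad1: index pad: black disc 72 mm in diameter, flush with the top of the lane plate, with one white line 7 mm wide from near its centre to its rim. Origin at the disc's centre on the plate's top face; x points along the white line, towards the rim
- pad2: index pad: black disc 72 mm in diameter, flush with the top of the lane plate, with one white line 7 mm wide from near its centre to its rim. Origin at the disc's centre on the plate's top face; x points along the white line, towards the rim
- pad3: index pad: black disc 72 mm in diameter, flush with the top of the lane plate, with one white line 7 mm wide from near its centre to its rim. Origin at the disc's centre on the plate's top face; x points along the white line, towards the rim
- pad4: index pad: black disc 72 mm in diameter, flush with the top of the lane plate, with one white line 7 mm wide from near its centre to its rim. Origin at the disc's centre on the plate's top face; x points along the white line, towards the rim
- valve1_mid (a point): brass valve body, 84 mm tall, 0.28 kg: square foot 40 x 40 x 14 mm, round barrel 28 mm in diameter to the flat top, copper outlet 15 mm thick out of one side 34 mm above the underside. Point: on the axis, half-way up; z from foot to top, x along the outlet. At the start it lies tipped over on the lane, across it.
- valve1_outlet (a point): end of the outlet of valve body 1, at 34 mm from the axis and 8 mm below the half-way point; axes as the valve's
- valve2_mid (a point): brass valve body, 84 mm tall, 0.28 kg: square foot 40 x 40 x 14 mm, round barrel 28 mm in diameter to the flat top, copper outlet 15 mm thick out of one side 34 mm above the underside. Point: on the axis, half-way up; z from foot to top, x along the outlet. If present, it lies tipped over on the lane at the start, across it.
- valve2_outlet (a point): end of the outlet of valve body 2, at 34 mm from the axis and 8 mm below the half-way point; axes as the valve's
- valve3_mid (a point): brass valve body, 84 mm tall, 0.28 kg: square foot 40 x 40 x 14 mm, round barrel 28 mm in diameter to the flat top, copper outlet 15 mm thick out of one side 34 mm above the underside. Point: on the axis, half-way up; z from foot to top, x along the outlet. If present, it stands on the lane at the start, turned any way.
- valve3_outlet (a point): end of the outlet of valve body 3, at 34 mm from the axis and 8 mm below the half-way point; axes as the valve's
- valve4_mid (a point): brass valve body, 84 mm tall, 0.28 kg: square foot 40 x 40 x 14 mm, round barrel 28 mm in diameter to the flat top, copper outlet 15 mm thick out of one side 34 mm above the underside. Point: on the axis, half-way up; z from foot to top, x along the outlet. Starts standing in the rack's tight row: finger room only along the rack's x, none towards its neighbours.
- valve4_outlet (a point): end of the outlet of valve body 4, at 34 mm from the axis and 8 mm below the half-way point; axes as the valve's
- rack: fixed grey stock tray 100 x 200 mm, floor 6 mm thick, rim 16 mm high; origin at the centre of its underside; its single row of four fittings runs along its y, 46 mm apart
- pipe1_mid (a point): plain steel stub fitting in the rack, 80 mm tall, round foot 36 mm and barrel 26 mm in diameter, no outlet; to be left standing in its place. Point half-way up on its axis; z up
- pipe2_mid (a point): plain steel stub fitting in the rack, 80 mm tall, round foot 36 mm and barrel 26 mm in diameter, no outlet; to be left standing in its place. Point half-way up on its axis; z up
- pipe3_mid (a point): plain steel stub fitting in the rack, 80 mm tall, round foot 36 mm and barrel 26 mm in diameter, no outlet; to be left standing in its place. Point half-way up on its axis; z up
- pipe4_mid (a point): plain steel stub fitting like those in the rack (80 mm tall, round foot 36 mm and barrel 26 mm in diameter, no outlet, 0.25 kg), left standing on the lane among the valve bodies; to be moved to the return tray. Point half-way up on its axis; z up
- tray: empty grey return tray, fixed, 100 x 100 mm, 24 mm high, walls and floor 4 to 5 mm thick, open above; origin at the centre of its underside
- lock (a joint): black locking lever beyond the rack: 0 = released, leaning fully along -x of its grey base block (towards the robot side), 1.0 rad = leaning fully the other way (locked, as at the start); friction keeps it where it is left, a few newtons at the tip move it
- lock_tip (a point): centre of the ball (26 mm in diameter) at the tip of the locking lever, which is 80 mm long; at either end of its swing the tip is about 92 mm above the bench and 38 mm to that side of the middle of the base block
- lock_base: grey block that carries the lever; fixed to the bench; its x is the direction in which the lever's tip is pushed to lock
Not all that is in view belongs to the job. What is shaped like the part that bears valve1_mid but blue is not meant. What is shaped like the part that bears pipe4_mid but purple is not meant.

How it is judged:
By the outcome, as a careful person would: the job done as asked, in the order asked, and still so for the second after the job is handed in, with the robot touching nothing.
Of valve2, valve3 only 1 to 2 are there at a start; the rules pass over those that are not, and their reading is None.
At some moment in a run one of valve1, valve2, valve3 may be knocked a few centimetres aside while the robot is not near it.
It also fails if it takes over 210 s, if anything falls off the work surface, if the arm or the gripper's body presses on something with over 40 N, if the wrist force passes 120 N, or if a joint passes its speed limit or range.

## Working session

There is one attempt and no reset: what is moved stays moved. The work goes in short steps, Python scripts to look and compute and a tool call to move; the robot and the scene stay as the last step left them, time stands still between calls to the robot, and variables do not carry over. Pictures are saved under pics/ and viewed, at most 14 in all, crops included, and the job is handed in when it is done.

Besides the shell and the picture viewer there is one more tool, called after "Request:" by a JSON object that holds its "api" and its "payload", one argument or row to a line. apply_moves: Moves the arm, as the interface text tells. Its arguments: {"type":"object","properties":{"steps":{"type":"array"}},"required":["steps"]}

```bash
ls; mkdir -p pics; cat > h.py <<'E'
from cell import *
import numpy as np, cv2
def K(n):
    c=calibration(n); f=192/np.tan(np.radians(c['vfov'])/2)
    return np.array([[f,0,c['cx']],[0,f,c['cy']],[0,0,1.]]),np.array(c['dist'],float),np.array(c['R']),np.array(c['t'])
def ray(n,px):
    k,d,R,t=K(n); u=cv2.undistortPoints(np.array(px,float).reshape(-1,1,2),k,d).reshape(-1,2)
    return -R.T@t,(np.c_[u,np.ones(len(u))])@R
def onz(n,px,z):
    o,v=ray(n,px); return o+v*((z-o[2])/v[:,2])[:,None]
def dep(n,px,D):
    o,v=ray(n,px); p=np.array(px,float).reshape(-1,2).round().astype(int)
    return o+v*D[p[:,1],p[:,0]][:,None]
def proj(n,X):
    k,d,R,t=K(n); return cv2.projectPoints(np.array(X,float).reshape(-1,1,3),cv2.Rodrigues(R)[0],t,k,d)[0].reshape(-1,2)
def save(n,img,s=1,crop=None):
    if crop: a,b,c,d=crop; img=img[b:d,a:c]
    cv2.imwrite('pics/'+n+'.png',cv2.resize(img[:,:,::-1],None,fx=s,fy=s,interpolation=cv2.INTER_CUBIC))
E
python3 - <<'E'
from h import *
np.set_printoptions(precision=3,suppress=True)
for n in('top','side'):
    im,D=get_image(n); np.savez('/tmp/'+n,im=im,D=D)
    save(n+'0',im,1.5)
    k,d,R,t=K(n); print(n,k[0,0],-R.T@t,R[2])
for n in('top','side'):
  for th in 'pad1 pad2 pad3 pad4 valve1_mid valve1_outlet pipe4_mid tray rack lock_tip lock_base lane'.split():
    if n=='side' and th not in('lock_tip',): continue
    print(n,th,[(np.round(r['location']).tolist(),round(r['conf'],2)) for r in spot_point(n,th)])
s=read_state(); print({k:np.round(v,3).tolist() for k,v in s.items()}, tcp_to_grasp if 'tcp_to_grasp' in globals() else '')
E
```

```text
pics
top 372.0816406236913 [ 0.33  -0.035  1.014] [ 0.209  0.011 -0.978]
side 373.77461435049605 [ 0.255 -0.55   0.724] [ 0.324  0.6   -0.731]
top pad1 [([295.0, 232.0], 0.88), ([288.0, 205.0], 0.78), ([278.0, 172.0], 0.76), ([273.0, 148.0], 0.48)]
top pad2 [([295.0, 232.0], 0.88), ([288.0, 205.0], 0.78), ([278.0, 172.0], 0.76), ([273.0, 148.0], 0.48)]
top pad3 [([295.0, 232.0], 0.88), ([288.0, 205.0], 0.78), ([278.0, 172.0], 0.76), ([273.0, 148.0], 0.48)]
top pad4 [([295.0, 232.0], 0.88), ([288.0, 205.0], 0.78), ([278.0, 172.0], 0.76), ([273.0, 148.0], 0.48)]
top valve1_mid [([275.0, 148.0], 0.7), ([115.0, 169.0], 0.59), ([183.0, 205.0], 0.2)]
top valve1_outlet [([112.0, 162.0], 0.82), ([272.0, 142.0], 0.81), ([278.0, 172.0], 0.16)]
top pipe4_mid [([296.0, 232.0], 0.73), ([293.0, 280.0], 0.71)]
top tray [([382.0, 202.0], 0.81)]
top rack [([168.0, 222.0], 0.69), ([285.0, 205.0], 0.65), ([156.0, 218.0], 0.45), ([191.0, 218.0], 0.3)]
top lock_tip []
top lock_base [([158.0, 159.0], 0.72), ([136.0, 222.0], 0.49)]
top lane [([169.0, 220.0], 0.71), ([286.0, 190.0], 0.57), ([159.0, 162.0], 0.44), ([277.0, 147.0], 0.22)]
side lock_tip [([250.0, 114.0], 0.68), ([312.0, 200.0], 0.54)]
{'t': 0.75, 'joint_pos': [93.491, 2.303, 4.86, -0.001, -92.561, -19.118], 'qvel': [-0.079, 0.015, -0.031, -0.024, 0.012, -0.131], 'joint_efforts': [-0.0, -36.786, 34.741, 6.933, -0.001, 0.0], 'position': [0.162, 0.578, 0.231], 'tool_rot': [[0.963, -0.269, -0.0], [-0.269, -0.963, -0.0], [0.0, 0.0, -1.0]], 'ft_force': [0.618, -1.13, 0.23], 'torque': [-0.011, 0.005, -0.021], 'gripper_force': 0.0, 'opening': 0.086} 0.0187
```

View pics/top0.png

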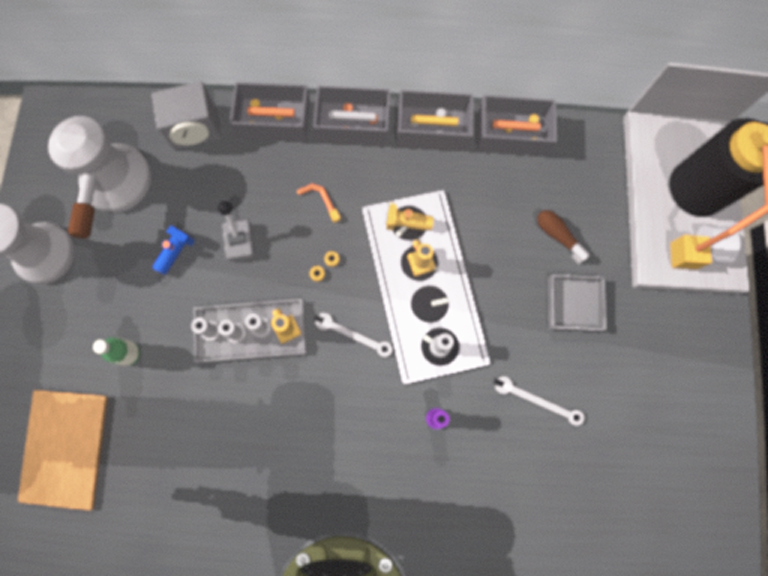

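View pics/side0.png

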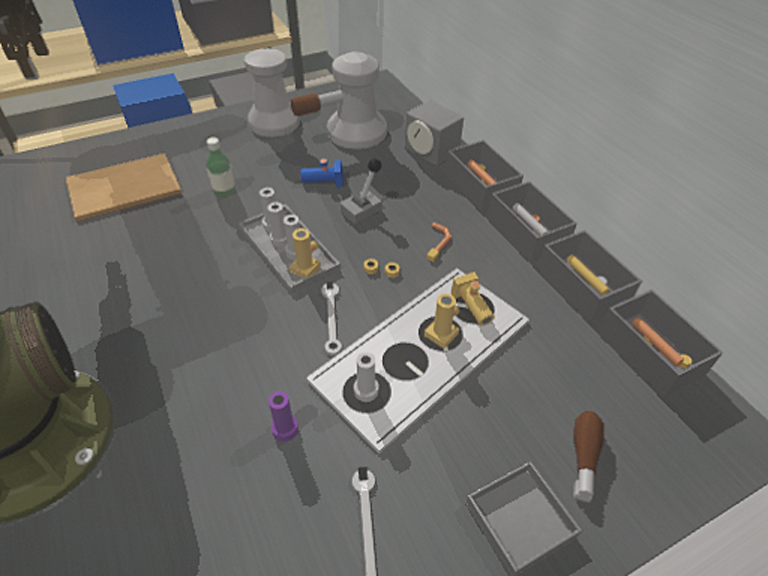

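Top view: lane at about (283,190) px (unscaled). Brass tipped valve at (273,146), standing valve at (281,173), empty pad at (287,203), stray grey pipe at (294,231), rack valve at (188,216), lever ball at (150,138), and tray at (385,202). The look-alikes are the blue tipped body (115,166) and the purple pipe (292,279). I choose the brass bodies, the grey pipe on the lane and the black ball.

```bash
cat >> h.py <<'E'
def rect(n,im,x0,x1,y0,y1,z,s=1500):
    # metric view: up=+x, left=+y
    xs=np.arange(x1,x0,-1/s); ys=np.arange(y1,y0,-1/s)
    X,Y=np.meshgrid(xs,ys,indexing='ij'); P=proj(n,np.c_[X.ravel(),Y.ravel(),np.full(X.size,z)]).astype(np.float32).reshape(X.shape+(2,))
    return cv2.remap(im,P[...,0],P[...,1],cv2.INTER_CUBIC)
def cloud(n,D):
    v,u=np.nonzero(D>0); return dep(n,np.c_[u,v],D),np.c_[u,v]
E
python3 - <<'E'
from h import *
np.set_printoptions(precision=4,suppress=True)
I={n:np.load('/tmp/'+n+'.npz') for n in('top','side')}
t=I['top']; P,uv=cloud('top',t['D']); col=t['im'][uv[:,1],uv[:,0]].astype(int)
print('ctr lane px',onz('top',[[283,190],[273,148],[294,231]],.01))
# lane
m=(np.abs(P[:,2]-.01)<.006)&(uv[:,0]>235)&(uv[:,0]<335)&(uv[:,1]>120)&(uv[:,1]<262)&(col.min(1)>150)
print('lane',m.sum(),cv2.minAreaRect(P[m,:2].astype(np.float32)))
Ps,us=cloud('side',I['side']['D']); cs=I['side']['im'][us[:,1],us[:,0]].astype(int)
def show(name,P,c,m):
    q=P[m]; print(name,m.sum(),q.mean(0),q.min(0),q.max(0))
# tops: barrel tops
for nm,P_,box in(('pipe4',P,(275,315,215,245)),('v3',P,(265,300,155,185)),('v4',P,(178,205,200,230)),('v1',P,(255,292,132,158)),('ball',P,(142,160,128,145)),('tray',P,(360,410,178,225)),('rack',P,(125,208,195,245))):
    b=(uv[:,0]>=box[0])&(uv[:,0]<box[1])&(uv[:,1]>=box[2])&(uv[:,1]<box[3])
    z=P[b,2]; print(nm,np.percentile(z,[1,50,95,99,100]))
    if nm in('pipe4','v3','v4'): show(nm,P,col,b&(P[:,2]>np.percentile(z,99.9)-.006))
    if nm=='ball': show(nm,P,col,b&(col.max(1)<60)&(P[:,2]>.06))
    if nm in('tray','rack'):
        h={'tray':.024,'rack':.016}[nm]; q=b&(np.abs(P[:,2]-h)<.004); print(cv2.minAreaRect(P[q,:2].astype(np.float32)))
c=onz('top',[[283,190]],.01)[0]
a=rect('top',t['im'],c[0]-.18,c[0]+.18,c[1]-.12,c[1]+.12,.01); b=rect('side',I['side']['im'],c[0]-.18,c[0]+.18,c[1]-.12,c[1]+.12,.01)
save('rect0',np.hstack([a,b])); print('rect c',c)
print('side ball',dep('side',[[250,110]],I['side']['D']))
for th in('valve1_mid','valve1_outlet','lock_tip'):
    get_image('side') if th=='valve1_mid' else 0
    print(th,[(np.round(r['location'],1).tolist(),round(r['conf'],2)) for r in spot_point('side',th)])
E
```

```text
ctr lane px [[ 0.558  -0.1147  0.01  ]
 [ 0.6783 -0.0814  0.01  ]
 [ 0.4463 -0.1493  0.01  ]]
lane 5111 ((0.5266861915588379, -0.0915897786617279), (0.4005741775035858, 0.23644408583641052), 18.648029327392578)
pipe4 [0.0058 0.0107 0.0893 0.0918 0.094 ]
pipe4 80 [ 0.4468 -0.1459  0.0903] [ 0.4346 -0.1575  0.0876] [ 0.4601 -0.1346  0.094 ]
v3 [0.0062 0.0111 0.0941 0.0962 0.0982]
v3 85 [ 0.6003 -0.1051  0.0946] [ 0.5881 -0.1185  0.0919] [ 0.6137 -0.0924  0.0982]
v4 [-0.0024  0.0095  0.0908  0.0925  0.0938]
v4 93 [0.4618 0.1327 0.0906] [0.4479 0.1194 0.0877] [0.4755 0.1453 0.0938]
v1 [-0.0003  0.012   0.0513  0.0619  0.0641]
ball [-0.0039  0.0007  0.1051  0.1067  0.1078]
ball 44 [0.6553 0.2418 0.1026] [0.6462 0.234  0.0935] [0.6657 0.2516 0.1078]
tray [-0.0035  0.003   0.0233  0.0256  0.0285]
((0.5415784120559692, -0.3969802260398865), (0.10152032226324081, 0.10253459960222244), 0.3830566704273224)
rack [-0.0032  0.006   0.0865  0.0908  0.0938]
((0.4551800489425659, 0.20162390172481537), (0.10133734345436096, 0.20178142189979553), 8.345848083496094)
rect c [ 0.558  -0.1147  0.01  ]
side ball [[0.653  0.2364 0.1015]]
valve1_mid [([317.1, 198.7], 0.67), ([216.5, 114.7], 0.61)]
valve1_outlet [([315.2, 188.7], 0.65), ([211.7, 105.9], 0.65)]
lock_tip [([252.0, 112.2], 0.52)]
```

View pics/rect0.png

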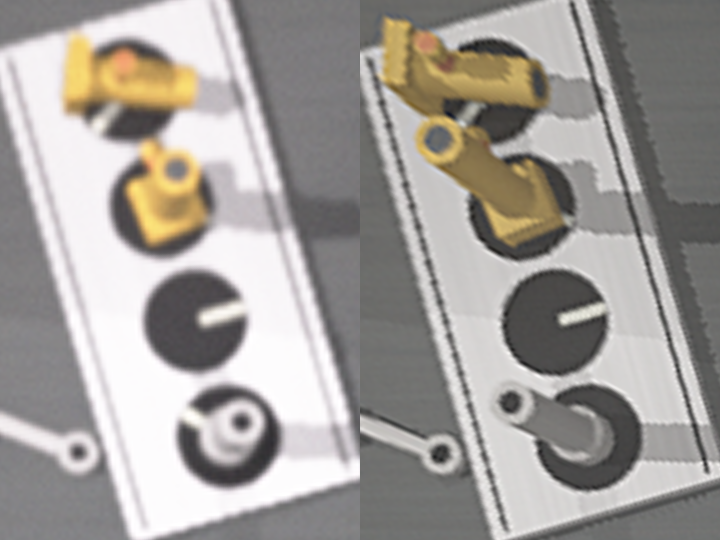

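The metric view shows the tipped valve on pad A with its outlet up, its foot on the left (+y) and its top on the right. The standing valve is on pad B, pad C is empty, and the pipe is on pad D. White lines show on A (97,128), C (246,309) and D (182,409). Valve2 is absent.

```bash
cat >> h.py <<'E'
from scipy.spatial.transform import Rotation as Rn
import json
def down(a):  # tool down, closing axis y at azimuth a deg
    a=np.radians(a); y=np.array([np.cos(a),np.sin(a),0]); z=np.array([0,0,-1.]); return np.c_[np.cross(y,z),y,z]
def plan(wps,R0=None,p0=None):
    """wps: list of calls; call=list of (pos,R,grip,nrows). prints rows"""
    s=read_state(); R0=np.array(s['tool_rot']) if R0 is None else R0; p0=np.array(s['position']) if p0 is None else p0
    for c in wps:
        out=[]
        for p,R,g,n in c:
            dr=Rn.from_matrix(R0.T@R).as_rotvec(); sl=R0.T@(np.array(p)-p0)/.03
            lim=max(np.linalg.norm(sl)*30/41.7,np.degrees(np.linalg.norm(dr))/7.16)
            out.append(f"n={n} (from start needs {lim:.1f}) dr {np.round(dr,3).tolist()} slide {np.round(sl,2).tolist()} grip {g}")
        print('\n'.join(out)); print('--')
        p0,R0=np.array(c[-1][0]),c[-1][1]
E
python3 - <<'E'
from h import *
np.set_printoptions(precision=4,suppress=True)
I={n:np.load('/tmp/'+n+'.npz') for n in('top','side')}
print('base',onz('top',[[157,158]],.022))
for n in I:
    P,uv=cloud(n,I[n]['D']); im=I[n]['im']; c=im[uv[:,1],uv[:,0]].astype(float)
    cop=(c[:,0]>120)&(c[:,2]/c[:,0]>.28)&(c[:,0]-c[:,2]>50)&(c[:,1]/c[:,0]<.68)
    for nm,ctr,zz in(('v1',(.678,-.08),.02),('v3',(.6,-.103),.03),('v4',(.462,.133),.03)):
        m=cop&(np.hypot(P[:,0]-ctr[0],P[:,1]-ctr[1])<.05)&(P[:,2]>zz)
        print(n,nm,'copper',m.sum(),P[m].mean(0) if m.any() else '', np.median(P[m],0) if m.any() else '')
    # v3 and v4 barrel: points at height 20..80mm brass
    br=(c[:,0]-c[:,2]>70)
    for nm,ctr,z0 in(('v3',(.6,-.103),.01),('v4',(.462,.133),.006)):
        m=br&(np.hypot(P[:,0]-ctr[0],P[:,1]-ctr[1])<.04)&(P[:,2]>z0+.009)&(P[:,2]<z0+.0165)
        print(n,nm,'foot',m.sum(),P[m].mean(0) if m.any() else '', cv2.minAreaRect(P[m,:2].astype(np.float32)) if m.sum()>5 else '')
    m=br&(np.hypot(P[:,0]-.678,P[:,1]+.08)<.07)&(P[:,2]>.016)&(P[:,0]>.63)
    q=P[m]; print('v1 y range',q.min(0),q.max(0))
    for lo in np.arange(-.13,-.03,.012):
        w=q[(q[:,1]>=lo)&(q[:,1]<lo+.012)]
        if len(w): print('  y',round(lo+.006,3),'x',w[:,0].min(),w[:,0].max(),'zmax',w[:,2].max(),len(w))
    # white lines
    for nm,ctr in(('A',(.678,-.0807)),('C',(.5247,-.125)),('D',(.4473,-.1474)),('B',(.6013,-.1027))):
        rr=rect(n,im,ctr[0]-.034,ctr[0]+.034,ctr[1]-.034,ctr[1]+.034,.01,2000).astype(int)
        h=rr.shape[0]; yy,xx=np.mgrid[:h,:h]; X=(h/2-yy)/2000; Y=(h/2-xx)/2000; r=np.hypot(X,Y)
        mm=(rr.min(2)>120)&(rr.max(2)-rr.min(2)<40)&(r<.033)&(r>.006)
        print(n,nm,mm.sum(),'angle',np.degrees(np.arctan2(Y[mm].mean(),X[mm].mean())) if mm.any() else '', 'mean r', r[mm].mean() if mm.any() else '')
b=np.array([.655,.24,.08]);
plan([[((.655,.24,.20),down(10),36,8)]])
E
```

```text
base [[0.6256 0.2415 0.022 ]]
top v1 copper 6 [ 0.6804 -0.0749  0.062 ] [ 0.68   -0.0753  0.0621]
top v3 copper 0  
top v4 copper 0  
top v3 foot 88 [ 0.5929 -0.1028  0.0235] ((0.6005786061286926, -0.10514500737190247), (0.04155200719833374, 0.039402641355991364), 23.50455665588379)
top v4 foot 79 [0.4563 0.1254 0.0198] ((0.46071916818618774, 0.1314551681280136), (0.03729963302612305, 0.03836168348789215), 32.56126403808594)
v1 y range [ 0.6306 -0.1218  0.0242] [ 0.6976 -0.0381  0.0641]
  y -0.124 x 0.6631056203834746 0.6826534146967755 zmax 0.04021067866990247 14
  y -0.112 x 0.6615024260856719 0.6836998879511808 zmax 0.04155494628881129 38
  y -0.1 x 0.6305676521406502 0.6844846062962211 zmax 0.05186993740729717 39
  y -0.088 x 0.63073411505923 0.6880636554950419 zmax 0.05080133620740157 46
  y -0.076 x 0.6639906055252185 0.6864284488594306 zmax 0.06409415747166314 48
  y -0.064 x 0.6653168169047946 0.6877286295076269 zmax 0.06331198520971448 40
  y -0.052 x 0.660017782538888 0.6976059625419413 zmax 0.05360847157215065 58
  y -0.04 x 0.6602682389131246 0.696588429632027 zmax 0.05597989974528095 44Traceback (most recent call last):
  File "<stdin>", line 25, in <module>
ValueError: operands could not be broadcast together with shapes (137,136) (137,137)
```

```bash
cat > m.py <<'E'
from h import *
def lines(n,im,pads):
    for nm,ctr in pads.items():
        rr=rect(n,im,ctr[0]-.034,ctr[0]+.034,ctr[1]-.034,ctr[1]+.034,.01,2000)[:136,:136].astype(int)
        h=136; yy,xx=np.mgrid[:h,:h]; X=(h/2-yy)/2000; Y=(h/2-xx)/2000; r=np.hypot(X,Y)
        mm=(rr.min(2)>110)&(rr.max(2)-rr.min(2)<40)&(r<.033)&(r>.004)
        if mm.sum()<20: print(n,nm,'none'); continue
        v=cv2.fitLine(np.c_[X[mm],Y[mm]].astype(np.float32),cv2.DIST_L2,0,.01,.01).ravel()
        print(n,nm,mm.sum(),'angle',np.degrees(np.arctan2(Y[mm].mean(),X[mm].mean())),'fit',np.degrees(np.arctan2(v[1],v[0])),'r',r[mm].mean())
PADS=dict(A=(.678,-.0807),B=(.6013,-.1027),C=(.5247,-.125),D=(.4473,-.1474))
E
python3 - <<'E'
from m import *
np.set_printoptions(precision=4,suppress=True)
for n in('top','side'):
    f=np.load('/tmp/'+n+'.npz'); im=f['im']; lines(n,im,PADS)
    # pad black discs at z=.01: centre via dark mask for C
    rr=rect(n,im,.48,.57,-.17,-.08,.01,2000); dk=(rr.max(2)<95).astype(np.uint8)
    cs,_=cv2.findContours(dk,0,2); k=max(cs,key=cv2.contourArea); (u,v),r=cv2.minEnclosingCircle(cv2.convexHull(k)); print(n,'C centre',.57-v/2000,-.08-u/2000,'r',r/2000)
im=np.load('/tmp/side.npz')['im']; imt=np.load('/tmp/top.npz')['im']
a=cv2.resize(imt[190:245,160:215],(275*1,275)); a=cv2.resize(imt[195:240,165:210],(270,270),interpolation=3)
b=cv2.resize(im[150:190,185:225],(270,270),interpolation=3); c=cv2.resize(imt[120:180,135:180][:45],(270,270),interpolation=3)
c2=cv2.resize(im[100:150,225:275],(270,270),interpolation=3)
save('crop1',np.vstack([np.hstack([a,b]),np.hstack([c,c2])]))
plan([[((.655,.24,.20),down(0),36,8)]])
E
```

```text
top A 1193 angle 138.21332893484677 fit -33.169357 r 0.02518341026175904
top B 688 angle -40.57984133379981 fit 16.038948 r 0.027761938229379973
top C 2110 angle -66.40114629734263 fit 60.922497 r 0.021313451984189893
top D 6734 angle 9.45576026389071 fit -81.15479 r 0.01763600536748723
top C centre 0.5241165618896484 -0.1247157974243164 r 0.031791193008422855
side A 597 angle 139.03603940497527 fit -41.601013 r 0.021098493207821867
side B 114 angle -107.18159316768136 fit 6.909121 r 0.030739347835593248
side C 1057 angle -76.40286145844931 fit -73.217926 r 0.018358820346011093
side D 5313 angle 80.6422902904944 fit 63.124413 r 0.016898850218313367
side C centre 0.5232309875488281 -0.1243178482055664 r 0.035208187103271484
n=8 (from start needs 14.8) dr [0.0, 0.0, -1.844] slide [18.87, 6.41, 1.04] grip 36
--
```

View pics/crop1.png

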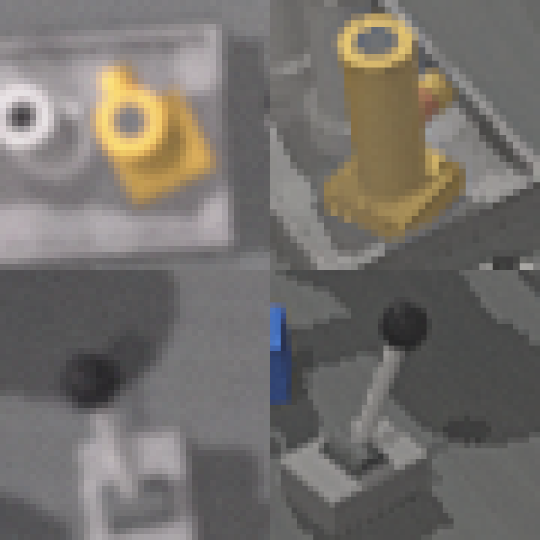

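The close crop confirms the choices. The ball's rod leans away (+x) from its grey block, and the rack valve is brass with its outlet pointing roughly +x. I'm going to the lever now.

```bash
python3 - <<'E'
from h import *
R=down(180)
plan([[((.50,.34,.24),R,60,8)],[((.655,.24,.20),R,36,8)],[((.655,.24,.084),R,36,5)],[((.60,.24,.092),R,36,3),((.565,.24,.084),R,36,5)]])
E
```

```text
n=8 (from start needs 10.4) dr [0.0, -0.0, 1.298] slide [13.0, 4.6, -0.29] grip 60
--
n=8 (from start needs 4.5) dr [0.0, 0.0, 0.0] slide [3.33, -5.17, 1.33] grip 36
--
n=5 (from start needs 2.8) dr [0.0, 0.0, 0.0] slide [0.0, 0.0, 3.87] grip 36
--
n=3 (from start needs 1.3) dr [0.0, 0.0, 0.0] slide [0.0, 1.83, -0.27] grip 36
n=5 (from start needs 2.2) dr [0.0, 0.0, 0.0] slide [0.0, 3.0, 0.0] grip 36
--
```

Request:
{"api": "apply_moves", "payload": {
  "steps": [
    {"dr": [0, 0, 1.3], "slide": [13, 4.6, -0.3], "grip": 60},
    {"dr": [0, 0, 1.3], "slide": [13, 4.6, -0.3], "grip": 60},
    {"dr": [0, 0, 1.3], "slide": [13, 4.6, -0.3], "grip": 60},
    {"dr": [0, 0, 1.3], "slide": [13, 4.6, -0.3], "grip": 60},
    {"dr": [0, 0, 1.3], "slide": [13, 4.6, -0.3], "grip": 60},
    {"dr": [0, 0, 1.3], "slide": [13, 4.6, -0.3], "grip": 60},
    {"dr": [0, 0, 1.3], "slide": [13, 4.6, -0.3], "grip": 60},
    {"dr": [0, 0, 1.3], "slide": [13, 4.6, -0.3], "grip": 60}
  ]
}}

```text
t: 1.62
position: [0.4356, 0.3846, 0.239]
tool_rot: [[0.288, -0.958, 0.0], [-0.958, -0.288, 0.001], [-0.0, -0.001, -1.0]]
ft_force: [-0.4, 0.5, 0.0]
opening: 0.06
gripper_force: 0.0
```

```bash
python3 - <<'E'
from h import *
R=down(180)
plan([[((.655,.24,.19),R,36,8)]])
E
```

```text
n=8 (from start needs 6.4) dr [-0.0, 0.001, 0.292] slide [6.72, -5.61, 1.63] grip 36
--
```

Request:
{"api": "apply_moves", "payload": {
  "steps": [
    {"dr": [0, 0, 0.292], "slide": [6.72, -5.61, 1.63], "grip": 36},
    {"dr": [0, 0, 0.292], "slide": [6.72, -5.61, 1.63], "grip": 36},
    {"dr": [0, 0, 0.292], "slide": [6.72, -5.61, 1.63], "grip": 36},
    {"dr": [0, 0, 0.292], "slide": [6.72, -5.61, 1.63], "grip": 36},
    {"dr": [0, 0, 0.292], "slide": [6.72, -5.61, 1.63], "grip": 36},
    {"dr": [0, 0, 0.292], "slide": [6.72, -5.61, 1.63], "grip": 36},
    {"dr": [0, 0, 0.292], "slide": [6.72, -5.61, 1.63], "grip": 36},
    {"dr": [0, 0, 0.292], "slide": [6.72, -5.61, 1.63], "grip": 36}
  ]
}}

```text
t: 2.28
position: [0.6564, 0.2394, 0.1865]
tool_rot: [[0.001, -1.0, -0.003], [-1.0, -0.001, -0.003], [0.003, 0.003, -1.0]]
ft_force: [-0.8, 0.6, -1.3]
opening: 0.0361
gripper_force: 0.0
```

Request:
{"api": "apply_moves", "payload": {
  "steps": [
    {"dr": [0, 0, 0], "slide": [0, 0, 2.0], "grip": 36},
    {"dr": [0, 0, 0], "slide": [0, 0, 2.0], "grip": 36},
    {"dr": [0, 0, 0], "slide": [0, 0, 2.0], "grip": 36}
  ]
}}

```text
t: 2.53
position: [0.6517, 0.2421, 0.1232]
tool_rot: [[0.006, -1.0, -0.009], [-1.0, -0.006, -0.003], [0.003, 0.009, -1.0]]
ft_force: [-1.2, 0.2, -2.3]
opening: 0.036
gripper_force: 0.0
```

```bash
python3 - <<'E'
from h import *
im,D=get_image('side'); it,_=get_image('top')
a=cv2.resize(im[60:160,200:300],(400,400),interpolation=3); b=cv2.resize(it[95:195,110:210],(400,400),interpolation=3)
save('lev1',np.hstack([a,b])); print(read_state()['position'],read_state()['opening'])
E
```

```text
[0.65410619 0.24283247 0.12998622] 0.035939014495139185
```

View pics/lev1.png

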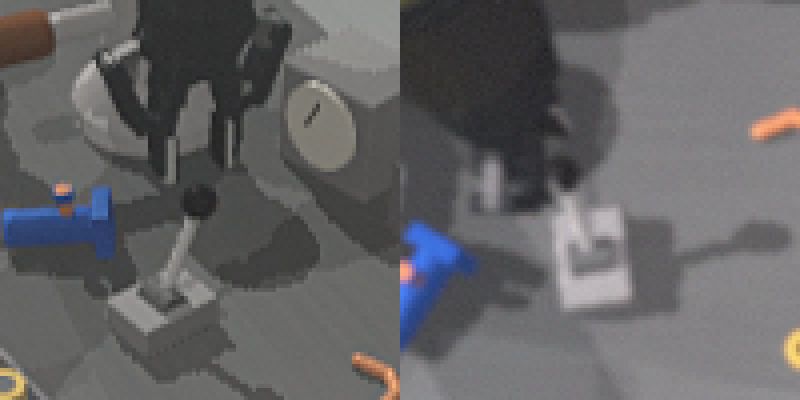

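```bash
python3 - <<'E'
from h import *
q=onz('top',[[159.25,171],[156.75,147],[158,159]],.025); print(q.round(4), np.degrees(np.arctan2(*(q[1]-q[0])[[1,0]])))
E
```

```text
[[0.5877 0.23   0.025 ]
 [0.6569 0.2452 0.025 ]
 [0.622  0.2375 0.025 ]] 12.354149331478814
```

Request:
{"api": "apply_moves", "payload": {
  "steps": [
    {"dr": [0, 0, 0], "slide": [0, 0, 1.4], "grip": 36},
    {"dr": [0, 0, 0], "slide": [0, 0, 1.4], "grip": 36},
    {"dr": [0, 0, 0], "slide": [0, 0, 1.4], "grip": 36},
    {"dr": [0, 0, 0], "slide": [0.2, 1.0, 1.4], "grip": 36},
    {"dr": [0, 0, 0], "slide": [0.4, 2.0, 1.4], "grip": 36},
    {"dr": [0, 0, 0], "slide": [0.58, 2.9, 1.4], "grip": 36},
    {"dr": [0, 0, 0], "slide": [0.58, 2.9, 1.4], "grip": 36},
    {"dr": [0, 0, 0], "slide": [0.58, 2.9, 1.4], "grip": 36}
  ]
}}

```text
t: 3.3
position: [0.5755, 0.227, 0.0992]
tool_rot: [[0.007, -1.0, 0.024], [-1.0, -0.007, 0.008], [-0.008, -0.025, -1.0]]
ft_force: [17.0, 0.4, 8.4]
opening: 0.0362
gripper_force: 9.0
```

```bash
python3 - <<'E'
from h import *
im,D=get_image('side'); it,_=get_image('top')
a=cv2.resize(im[60:160,200:300],(400,400),interpolation=3); b=cv2.resize(it[95:195,110:210],(400,400),interpolation=3)
save('lev2',np.hstack([a,b])); s=read_state(); print(s['position'],s['ft_force'])
R=np.array(s['tool_rot']); p=s['position']
plan([[((p[0],p[1],.20),R,36,4)]])
E
```

```text
[0.5755785  0.22702425 0.09916119] [17.09590839  0.90980396 10.4721775 ]
n=4 (from start needs 2.4) dr [0.0, 0.0, 0.0] slide [-0.03, -0.08, -3.36] grip 36
--
```

View pics/lev2.png

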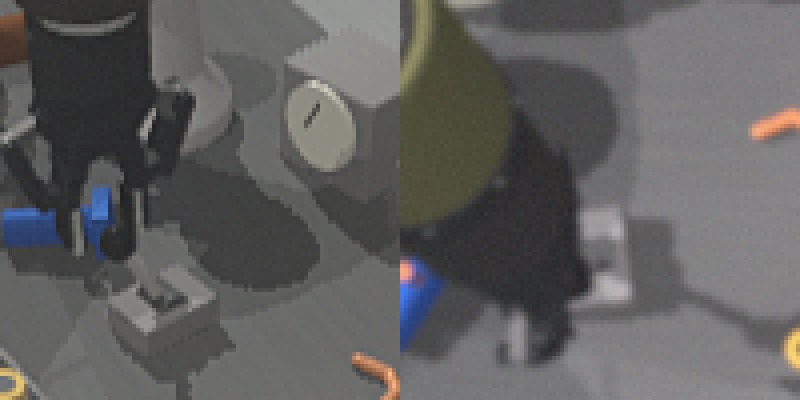

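The lever now leans fully towards the robot, with about 17 N holding against its stop. I'll lift off and go on to the stray pipe.

```bash
python3 - <<'E'
from h import *
R=down(180)
plan([[((.584,.227,.10),R,36,2),((.584,.227,.20),R,40,3)],[((.447,-.146,.2),R,70,8)],[((.447,-.146,.2),R,70,2),((.447,-.146,.05),R,70,6)]])
E
```

```text
n=2 (from start needs 0.2) dr [-0.023, 0.008, 0.007] slide [0.0, -0.28, -0.02] grip 36
n=3 (from start needs 2.4) dr [-0.023, 0.008, 0.007] slide [-0.02, -0.36, -3.35] grip 40
--
n=8 (from start needs 9.5) dr [0.0, 0.0, 0.0] slide [12.43, 4.57, 0.0] grip 70
--
n=2 (from start needs 0.0) dr [0.0, 0.0, 0.0] slide [0.0, 0.0, 0.0] grip 70
n=6 (from start needs 3.6) dr [0.0, 0.0, 0.0] slide [0.0, 0.0, 5.0] grip 70
--
```

Request:
{"api": "apply_moves", "payload": {
  "steps": [
    {"dr": [0, 0, 0], "slide": [0, -0.55, 0], "grip": 36},
    {"dr": [0, 0, 0], "slide": [0, -0.55, 0], "grip": 38},
    {"dr": [0, 0, 0], "slide": [0, -0.55, -3.7], "grip": 40},
    {"dr": [0, 0, 0], "slide": [0, -0.55, -3.7], "grip": 40},
    {"dr": [0, 0, 0], "slide": [0, -0.55, -3.7], "grip": 40},
    {"dr": [0, 0, 0], "slide": [0, -0.55, -3.7], "grip": 40}
  ]
}}

```text
t: 3.9
position: [0.5868, 0.2256, 0.2109]
tool_rot: [[0.006, -1.0, 0.014], [-1.0, -0.006, 0.006], [-0.006, -0.014, -1.0]]
ft_force: [0.1, -1.0, 1.9]
opening: 0.04
gripper_force: 0.0
```

Request:
{"api": "apply_moves", "payload": {
  "steps": [
    {"dr": [0, 0, 0], "slide": [12.4, 4.6, 0], "grip": 70},
    {"dr": [0, 0, 0], "slide": [12.4, 4.6, 0], "grip": 70},
    {"dr": [0, 0, 0], "slide": [12.4, 4.6, 0], "grip": 70},
    {"dr": [0, 0, 0], "slide": [12.4, 4.6, 0], "grip": 70},
    {"dr": [0, 0, 0], "slide": [12.4, 4.6, 0], "grip": 70},
    {"dr": [0, 0, 0], "slide": [12.4, 4.6, 0], "grip": 70},
    {"dr": [0, 0, 0], "slide": [12.4, 4.6, 0], "grip": 70},
    {"dr": [0, 0, 0], "slide": [12.4, 4.6, 0], "grip": 70}
  ]
}}

```text
t: 4.57
position: [0.469, -0.0898, 0.2018]
tool_rot: [[0.007, -1.0, 0.004], [-1.0, -0.007, -0.0], [0.0, -0.004, -1.0]]
ft_force: [1.9, -0.6, 0.7]
opening: 0.0705
gripper_force: 0.0
```

```bash
python3 - <<'E'
from h import *
np.set_printoptions(precision=4,suppress=True)
im,D=get_image('side'); it,Dt=get_image('top')
P,uv=cloud('side',D); c=im[uv[:,1],uv[:,0]].astype(int)
m=(c.max(1)<70)&(np.hypot(P[:,0]-.6,P[:,1]-.23)<.09)&(P[:,2]>.075)&(P[:,2]<.13); print('ball',m.sum(),P[m].mean(0))
m=(c.max(1)-c.min(1)<25)&(np.hypot(P[:,0]-.447,P[:,1]+.146)<.05)&(P[:,2]>.075)&(P[:,2]<.1)&(c.min(1)>90); print('pipe',m.sum(),P[m].mean(0),P[m].min(0),P[m].max(0))
print(it.shape)
R=down(180); s=read_state(); print(s['position'])
plan([[((.447,-.146,.2),R,70,2),((.447,-.146,.05),R,70,6)]])
E
```

```text
ball 0 [nan nan nan]
pipe 131 [ 0.444  -0.1503  0.0865] [ 0.4325 -0.1609  0.0752] [ 0.4578 -0.1339  0.092 ]
(384, 512, 3)
[ 0.4686 -0.0924  0.2025]
n=2 (from start needs 1.4) dr [-0.005, -0.001, 0.001] slide [1.79, 0.72, 0.08] grip 70
n=6 (from start needs 3.9) dr [-0.005, -0.001, 0.001] slide [1.78, 0.75, 5.08] grip 70
--<stdin>:5: RuntimeWarning: Mean of empty slice.
  ret = um.true_divide(
```

Request:
{"api": "apply_moves", "payload": {
  "steps": [
    {"dr": [0, 0, 0], "slide": [1.78, 0.73, 0], "grip": 70},
    {"dr": [0, 0, 0], "slide": [1.78, 0.73, 0], "grip": 70},
    {"dr": [0, 0, 0], "slide": [1.78, 0.73, 2], "grip": 70},
    {"dr": [0, 0, 0], "slide": [1.78, 0.73, 3.5], "grip": 70},
    {"dr": [0, 0, 0], "slide": [1.78, 0.73, 5], "grip": 70},
    {"dr": [0, 0, 0], "slide": [1.78, 0.73, 5], "grip": 70},
    {"dr": [0, 0, 0], "slide": [1.78, 0.73, 5], "grip": 20},
    {"dr": [0, 0, 0], "slide": [1.78, 0.73, 5], "grip": 15}
  ]
}}

```text
t: 5.33
position: [0.4487, -0.1418, 0.0503]
tool_rot: [[0.007, -1.0, 0.0], [-1.0, -0.007, -0.001], [0.001, -0.0, -1.0]]
ft_force: [0.6, -0.0, 1.3]
opening: 0.047
gripper_force: 0.0
```

Request:
{"api": "apply_moves", "payload": {
  "steps": [
    {"dr": [0, 0, 0], "slide": [0, 0, 0], "grip": 15},
    {"dr": [0, 0, 0], "slide": [0, 0, 0], "grip": 15},
    {"dr": [0, 0, 0], "slide": [0, 0, 0], "grip": 15},
    {"dr": [0, 0, 0], "slide": [0, 0, -1], "grip": 15},
    {"dr": [0, 0, 0], "slide": [0, 0, -2], "grip": 15},
    {"dr": [0, 0, 0], "slide": [0, 0, -3.3], "grip": 15},
    {"dr": [0, 0, 0], "slide": [0, 0, -3.3], "grip": 15},
    {"dr": [0, 0, 0], "slide": [0, 0, -3.3], "grip": 15}
  ]
}}

```text
t: 6.0
position: [0.4502, -0.1416, 0.152]
tool_rot: [[0.006, -1.0, 0.008], [-1.0, -0.006, 0.0], [-0.0, -0.008, -1.0]]
ft_force: [0.0, -0.2, -2.5]
opening: 0.0246
gripper_force: 59.9
```

```bash
python3 - <<'E'
from h import *
np.set_printoptions(precision=4,suppress=True)
im,D=get_image('side')
P,uv=cloud('side',D); c=im[uv[:,1],uv[:,0]].astype(int)
m=(c.max(1)<70)&(np.hypot(P[:,0]-.6,P[:,1]-.23)<.09)&(P[:,2]>.075)&(P[:,2]<.13); print('ball',m.sum(),P[m].mean(0) if m.any() else '')
R=down(180); s=read_state(); print(s['position'],s['opening'],s['gripper_force'])
p=s['position']
plan([[((.5416,-.397,p[2]),R,15,8)],[((.5416,-.397,.048),R,15,8)]])
save('pk',im,1,(180,60,512,384))
E
```

```text
ball 0 
[ 0.449  -0.1414  0.1494] 0.024699474059494374 59.921722412109375
n=8 (from start needs 6.5) dr [-0.003, 0.001, 0.006] slide [8.54, -3.04, 0.0] grip 15
--
n=8 (from start needs 2.4) dr [0.0, 0.0, 0.0] slide [0.0, 0.0, 3.38] grip 15
--
```

View pics/pk.png

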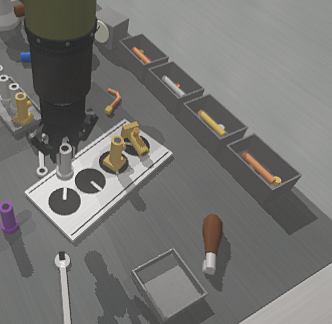

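The picture shows the pipe held above the freed pad D. On to the tray.

Request:
{"api": "apply_moves", "payload": {
  "steps": [
    {"dr": [0, 0, 0], "slide": [8.5, -3.1, 0], "grip": 15},
    {"dr": [0, 0, 0], "slide": [8.5, -3.1, 0], "grip": 15},
    {"dr": [0, 0, 0], "slide": [8.5, -3.1, 0], "grip": 15},
    {"dr": [0, 0, 0], "slide": [8.5, -3.1, 0], "grip": 15},
    {"dr": [0, 0, 0], "slide": [8.5, -3.1, 0], "grip": 15},
    {"dr": [0, 0, 0], "slide": [8.5, -3.1, 0], "grip": 15},
    {"dr": [0, 0, 0], "slide": [8.5, -3.1, 0], "grip": 15},
    {"dr": [0, 0, 0], "slide": [8.5, -3.1, 0], "grip": 15}
  ]
}}

```text
t: 6.72
position: [0.5421, -0.3996, 0.1437]
tool_rot: [[0.002, -1.0, -0.005], [-1.0, -0.002, 0.002], [-0.002, 0.005, -1.0]]
ft_force: [-0.8, 0.7, -2.5]
opening: 0.0248
gripper_force: 59.8
```

Request:
{"api": "apply_moves", "payload": {
  "steps": [
    {"dr": [0, 0, 0], "slide": [0, 0, 0], "grip": 15},
    {"dr": [0, 0, 0], "slide": [0, 0, 1.2], "grip": 15},
    {"dr": [0, 0, 0], "slide": [0, 0, 2.2], "grip": 15},
    {"dr": [0, 0, 0], "slide": [0, 0, 3.0], "grip": 15},
    {"dr": [0, 0, 0], "slide": [0, 0, 3.35], "grip": 15},
    {"dr": [0, 0, 0], "slide": [0, 0, 3.35], "grip": 15},
    {"dr": [0, 0, 0], "slide": [0, 0, 3.35], "grip": 15}
  ]
}}

```text
t: 7.3
position: [0.5429, -0.3952, 0.0476]
tool_rot: [[0.007, -1.0, 0.0], [-1.0, -0.007, -0.0], [0.0, -0.0, -1.0]]
ft_force: [-0.1, 0.2, -1.8]
opening: 0.0248
gripper_force: 59.6
```

```bash
python3 - <<'E'
from m import *
np.set_printoptions(precision=4,suppress=True)
im,D=get_image('side'); it,Dt=get_image('top'); np.savez('/tmp/side',im=im,D=D); np.savez('/tmp/top',im=it,D=Dt)
s=read_state(); print(s['position'],s['ft_force'],s['opening'])
for n,i in(('side',im),('top',it)):
    rr=rect(n,i,.40,.49,-.19,-.10,.01,2000); dk=(rr.max(2)<95).astype(np.uint8)
    cs,_=cv2.findContours(dk,0,2); k=max(cs,key=cv2.contourArea); (u,v),r=cv2.minEnclosingCircle(k); print(n,'D centre',.49-v/2000,-.10-u/2000,'r',r/2000)
a=rect('side',im,.378,.738,-.235,.005,.01,1500); b=rect('top',it,.378,.738,-.235,.005,.01,1500); save('lane2',np.hstack([a,b]))
a=cv2.resize(im[60:160,180:280],(400,400),interpolation=3); b=im[300:384,300:400]; b=cv2.resize(b,(400,336))
save('lev3',a)
E
```

```text
[ 0.5431 -0.3957  0.0478] [ 0.1142 -0.6594 -2.3306] 0.024630899796155497
side D centre 0.44636855697631833 -0.14653644943237304 r 0.03468711471557617
top D centre 0.4688878765106201 -0.14191006469726564 r 0.009987960815429688
```

View pics/lane2.png

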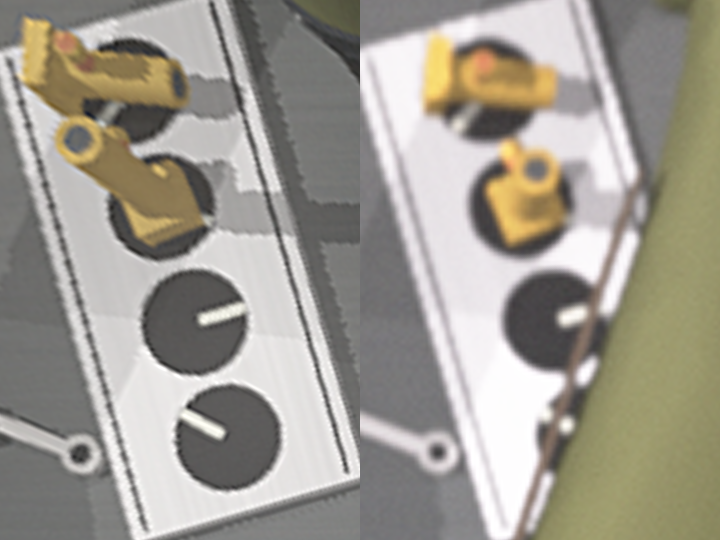

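Lane view: D's line ends at (181,411), giving an azimuth of about 60°. C's line ends at (245,308), about -75°, and A's is about 139°. The standing valve's outlet points at about 24°. I'll release the pipe and fetch the standing valve.

Request:
{"api": "apply_moves", "payload": {
  "steps": [
    {"dr": [0, 0, 0], "slide": [0, 0, 0.05], "grip": 65},
    {"dr": [0, 0, 0], "slide": [0, 0, 0.05], "grip": 65},
    {"dr": [0, 0, 0], "slide": [0, 0, 0.05], "grip": 65},
    {"dr": [0, 0, 0], "slide": [0, 0, 0.05], "grip": 65},
    {"dr": [0, 0, 0], "slide": [0, 0, -1], "grip": 65},
    {"dr": [0, 0, 0], "slide": [0, 0, -2.5], "grip": 65},
    {"dr": [0, 0, 0], "slide": [0, 0, -4], "grip": 65},
    {"dr": [0, 0, 0], "slide": [0, 0, -5], "grip": 60}
  ]
}}

```text
t: 8.07
position: [0.5427, -0.3966, 0.2006]
tool_rot: [[0.006, -1.0, 0.001], [-1.0, -0.006, -0.002], [0.002, -0.001, -1.0]]
ft_force: [1.0, -0.4, 0.7]
opening: 0.0598
gripper_force: 0.0
```

```bash
python3 - <<'E'
from h import *
R=down(180); s=read_state(); print(s['position'])
print('v4 outlet',onz('top',[[183.7,207.5]],.04))
plan([[((.600,-.105,.19),R,60,8)],[((.600,-.105,.19),R,60,8),((.600,-.105,.058),R,60,8)]])
E
```

```text
[ 0.54268047 -0.39658856  0.20055888]
v4 outlet [[0.487546   0.14923505 0.04      ]]
n=8 (from start needs 7.1) dr [-0.001, -0.002, 0.006] slide [-9.71, -1.97, 0.34] grip 60
--
n=8 (from start needs 0.0) dr [0.0, 0.0, 0.0] slide [0.0, 0.0, 0.0] grip 60
n=8 (from start needs 3.2) dr [0.0, 0.0, 0.0] slide [0.0, 0.0, 4.4] grip 60
--
```

Request:
{"api": "apply_moves", "payload": {
  "steps": [
    {"dr": [0, 0, 0], "slide": [-9.71, -1.9, 0.35], "grip": 60},
    {"dr": [0, 0, 0], "slide": [-9.71, -1.9, 0.35], "grip": 60},
    {"dr": [0, 0, 0], "slide": [-9.71, -1.9, 0.35], "grip": 60},
    {"dr": [0, 0, 0], "slide": [-9.71, -1.9, 0.35], "grip": 60},
    {"dr": [0, 0, 0], "slide": [-9.71, -1.9, 0.35], "grip": 60},
    {"dr": [0, 0, 0], "slide": [-9.71, -1.9, 0.35], "grip": 60},
    {"dr": [0, 0, 0], "slide": [-9.71, -1.9, 0.35], "grip": 60},
    {"dr": [0, 0, 0], "slide": [-9.71, -1.9, 0.35], "grip": 60}
  ]
}}

```text
t: 8.73
position: [0.5989, -0.0991, 0.1866]
tool_rot: [[0.011, -1.0, 0.001], [-1.0, -0.011, 0.001], [-0.001, -0.001, -1.0]]
ft_force: [-0.3, -1.9, 0.4]
opening: 0.0594
gripper_force: 0.0
```

```bash
cat > v.py <<'E'
from m import *
np.set_printoptions(precision=4,suppress=True)
def lever_tray():
    im,D=get_image('side'); it,Dt=get_image('top'); np.savez('/tmp/side',im=im,D=D); np.savez('/tmp/top',im=it,D=Dt)
    for n,i,d in(('side',im,D),('top',it,Dt)):
        P,uv=cloud(n,d); c=i[uv[:,1],uv[:,0]].astype(int)
        m=(c.max(1)<75)&(np.abs(P[:,0]-.62)<.07)&(np.abs(P[:,1]-.235)<.04)&(P[:,2]>.085)&(P[:,2]<.125); print(n,'ball',m.sum(),P[m].mean(0) if m.any() else '')
        m=(np.hypot(P[:,0]-.5416,P[:,1]+.397)<.045)&(P[:,2]>.076)&(P[:,2]<.1); print(n,'pipe top',m.sum(),P[m].mean(0) if m.any() else '')
        br=(c[:,0]-c[:,2]>60)
        for nm,ctr in(('v3',(.6,-.105)),('v4',(.462,.133)),('C',(.524,-.125)),('D',(.4465,-.1468)),('A',(.678,-.0807))):
            m=br&(np.hypot(P[:,0]-ctr[0],P[:,1]-ctr[1])<.03)&(P[:,2]>.084)&(P[:,2]<.1); print(n,nm,'top',m.sum(),P[m].mean(0) if m.sum()>3 else '')
    return im,D,it,Dt
E
python3 - <<'E'
from v import *
lever_tray(); s=read_state(); print(s['position'])
E
```

```text
side ball 63 [0.582  0.2231 0.0971]
side pipe top 203 [ 0.5404 -0.4001  0.0832]
side v3 top 75 [ 0.5976 -0.1077  0.0926]
side v4 top 43 [0.4599 0.1299 0.0893]
side C top 0 
side D top 0 
side A top 0 
top ball 0 
top pipe top 92 [ 0.5429 -0.3976  0.0835]
top v3 top 12 [ 0.5996 -0.0942  0.0934]
top v4 top 0 
top C top 0 
top D top 0 
top A top 0 
[ 0.5984 -0.1026  0.1869]
```

Request:
{"api": "apply_moves", "payload": {
  "steps": [
    {"dr": [0, 0, 0], "slide": [0.08, -0.05, 1.2], "grip": 60},
    {"dr": [0, 0, 0], "slide": [0.08, -0.05, 2.4], "grip": 60},
    {"dr": [0, 0, 0], "slide": [0.08, -0.05, 3.6], "grip": 60},
    {"dr": [0, 0, 0], "slide": [0.08, -0.05, 4.3], "grip": 60},
    {"dr": [0, 0, 0], "slide": [0.08, -0.05, 4.3], "grip": 60},
    {"dr": [0, 0, 0], "slide": [0.08, -0.05, 4.3], "grip": 40},
    {"dr": [0, 0, 0], "slide": [0.08, -0.05, 4.3], "grip": 15},
    {"dr": [0, 0, 0], "slide": [0.08, -0.05, 4.3], "grip": 15}
  ]
}}

```text
t: 9.5
position: [0.6011, -0.1077, 0.061]
tool_rot: [[0.006, -1.0, 0.004], [-1.0, -0.006, -0.001], [0.001, -0.004, -1.0]]
ft_force: [3.0, 0.2, -0.4]
opening: 0.0266
gripper_force: 59.1
```

Request:
{"api": "apply_moves", "payload": {
  "steps": [
    {"dr": [0, 0, 0], "slide": [0, 0, 0], "grip": 15},
    {"dr": [0, 0, 0], "slide": [0, 0, 0], "grip": 15},
    {"dr": [0, 0, 0], "slide": [0, 0, -0.7], "grip": 15},
    {"dr": [0, 0, 0], "slide": [0, 0, -1.5], "grip": 15},
    {"dr": [0, 0, 0], "slide": [0, 0, -1.5], "grip": 15}
  ]
}}

```text
t: 9.92
position: [0.602, -0.1073, 0.1087]
tool_rot: [[0.006, -1.0, 0.008], [-1.0, -0.006, -0.001], [0.001, -0.008, -1.0]]
ft_force: [1.2, 0.2, -0.7]
opening: 0.0268
gripper_force: 59.7
```

```bash
python3 - <<'E'
from v import *
s=read_state(); print(s['position'],s['opening'],s['gripper_force'])
im,D=get_image('side'); it,Dt=get_image('top')
p=s['position']
for n,i,d in(('side',im,D),('top',it,Dt)):
    P,uv=cloud(n,d); c=i[uv[:,1],uv[:,0]].astype(int); br=(c[:,0]-c[:,2]>60)
    m=br&(np.hypot(P[:,0]-p[0],P[:,1]-p[1])<.045)&(np.abs(P[:,2]-(p[2]-.058+.01+.012))<.006)
    print(n,m.sum(),cv2.minAreaRect(P[m,:2].astype(np.float32)))
lines('side',im,PADS); lines('top',it,PADS)
a=rect('side',im,.378,.738,-.235,.005,.01,1500); b=rect('top',it,.378,.738,-.235,.005,.01,1500); save('lane3',np.hstack([a,b]))
E
```

```text
[ 0.602  -0.1073  0.1087] 0.02676027787908269 59.71706449985504
side 131 ((0.6005976796150208, -0.1063883900642395), (0.04160498082637787, 0.04046991840004921), 24.397581100463867)
top 54 ((0.5954959988594055, -0.08978650718927383), (0.041376449167728424, 0.012800723314285278), 13.362293243408203)
side A 431 angle 136.99298412710493 fit -49.399548 r 0.020723854562231823
side B 1037 angle -110.0983951044731 fit 73.90306 r 0.01844797933096598
side C 1103 angle -76.43101245359968 fit -73.122 r 0.018334661905838955
side D 1057 angle 65.19525012139101 fit 60.9986 r 0.018534382263222793
top A 880 angle 138.62085702871943 fit -39.90047 r 0.02432793592377028
top B 1967 angle -93.30916517200804 fit -16.187479 r 0.022807543732960543
top C 2265 angle -66.28952966241496 fit 67.90242 r 0.021860711947864063
top D 2078 angle 47.50879007361908 fit 75.20138 r 0.021743512882788994
```

View pics/lane3.png

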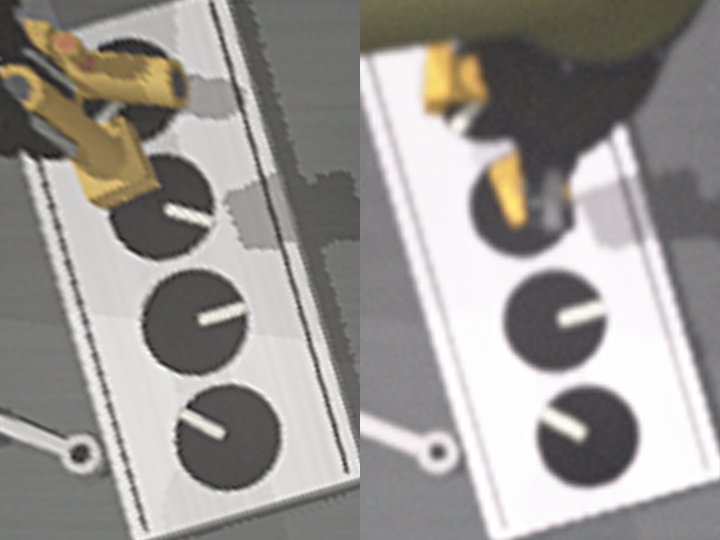

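```bash
python3 - <<'E'
from h import *
R=down(82)
plan([[((.525,-.1255,.109),R,15,8)]])
E
```

```text
n=8 (from start needs 13.7) dr [-0.001, 0.003, 1.716] slide [0.61, 2.51, -0.18] grip 15
--
```

Request:
{"api": "apply_moves", "payload": {
  "steps": [
    {"dr": [0, 0, 0.12], "slide": [0.3, 1.2, 0], "grip": 15},
    {"dr": [0, 0, 0.24], "slide": [0.6, 2.5, 0], "grip": 15},
    {"dr": [0, 0, 0.36], "slide": [0.6, 2.5, 0], "grip": 15},
    {"dr": [0, 0, 0.48], "slide": [0.6, 2.5, 0], "grip": 15},
    {"dr": [0, 0, 0.6], "slide": [0.6, 2.5, 0], "grip": 15},
    {"dr": [0, 0, 0.72], "slide": [0.6, 2.5, 0], "grip": 15},
    {"dr": [0, 0, 0.84], "slide": [0.6, 2.5, 0], "grip": 15},
    {"dr": [0, 0, 0.96], "slide": [0.6, 2.5, 0], "grip": 15}
  ]
}}

```text
t: 10.68
position: [0.5239, -0.1251, 0.1011]
tool_rot: [[-0.819, -0.573, -0.002], [-0.573, 0.819, 0.001], [0.001, 0.002, -1.0]]
ft_force: [0.1, 0.3, -2.6]
opening: 0.0266
gripper_force: 60.4
```

Request:
{"api": "apply_moves", "payload": {
  "steps": [
    {"dr": [0, 0, 0.76], "slide": [0, 0, 0], "grip": 15},
    {"dr": [0, 0, 0.76], "slide": [0, 0, 0], "grip": 15},
    {"dr": [0, 0, 0.76], "slide": [0, 0, 0], "grip": 15},
    {"dr": [0, 0, 0.76], "slide": [0, 0, 0], "grip": 15},
    {"dr": [0, 0, 0.76], "slide": [0, 0, 0], "grip": 15},
    {"dr": [0, 0, 0.76], "slide": [0, 0, 0], "grip": 15},
    {"dr": [0, 0, 0.76], "slide": [0, 0, 0], "grip": 15},
    {"dr": [0, 0, 0.76], "slide": [0, 0, 0], "grip": 15}
  ]
}}

```text
t: 11.35
position: [0.5241, -0.1252, 0.1015]
tool_rot: [[-0.99, 0.14, -0.002], [0.14, 0.99, 0.0], [0.002, 0.0, -1.0]]
ft_force: [0.6, 0.1, -2.9]
opening: 0.0266
gripper_force: 60.4
```

```bash
cat >> v.py <<'E'
def foot(zoff=.048,nm=('side','top')):
    s=read_state(); p=s['position']; print(p,np.array(s['tool_rot'])[:,1],s['opening'])
    for n in nm:
        i,d=get_image(n); P,uv=cloud(n,d); c=i[uv[:,1],uv[:,0]].astype(int); br=(c[:,0]-c[:,2]>60)
        m=br&(np.hypot(P[:,0]-p[0],P[:,1]-p[1])<.04)&(np.abs(P[:,2]-(p[2]-zoff+.012))<.006)
        print(n,m.sum(),cv2.minAreaRect(P[m,:2].astype(np.float32)))
E
python3 - <<'E'
from v import *
foot()
plan([[((.525,-.1255,.062),down(82),15,8)]])
E
```

```text
[ 0.5241 -0.1252  0.1015] [0.1398 0.9902 0.0001] 0.02662551630633979
side 97 ((0.5141450762748718, -0.12696203589439392), (0.02249523438513279, 0.03874995559453964), 17.13936996459961)
top 76 ((0.5168119668960571, -0.12458182126283646), (0.026825178414583206, 0.041631970554590225), 3.009158134460449)
n=8 (from start needs 1.0) dr [0.0, -0.001, -0.0] slide [-0.02, -0.0, 1.33] grip 15
--
```

Request:
{"api": "apply_moves", "payload": {
  "steps": [
    {"dr": [0, 0, 0], "slide": [0, 0, 0.5], "grip": 15},
    {"dr": [0, 0, 0], "slide": [0, 0, 0.9], "grip": 15},
    {"dr": [0, 0, 0], "slide": [0, 0, 1.2], "grip": 15},
    {"dr": [0, 0, 0], "slide": [0, 0, 1.37], "grip": 15},
    {"dr": [0, 0, 0], "slide": [0, 0, 1.37], "grip": 15},
    {"dr": [0, 0, 0], "slide": [0, 0, 1.37], "grip": 15}
  ]
}}

```text
t: 11.95
position: [0.5247, -0.1254, 0.0614]
tool_rot: [[-0.99, 0.142, -0.0], [0.142, 0.99, -0.0], [0.0, -0.0, -1.0]]
ft_force: [-0.6, 0.7, -2.6]
opening: 0.0265
gripper_force: 60.5
```

Request:
{"api": "apply_moves", "payload": {
  "steps": [
    {"dr": [0, 0, 0], "slide": [0, 0, 0], "grip": 60},
    {"dr": [0, 0, 0], "slide": [0, 0, 0], "grip": 60},
    {"dr": [0, 0, 0], "slide": [0, 0, 0], "grip": 60},
    {"dr": [0, 0, 0], "slide": [0, 0, 0], "grip": 60},
    {"dr": [0, 0, 0], "slide": [0, 0, -0.7], "grip": 60},
    {"dr": [0, 0, 0], "slide": [0, 0, -2], "grip": 60},
    {"dr": [0, 0, 0], "slide": [0, 0, -3.3], "grip": 60},
    {"dr": [0, 0, 0], "slide": [0, 0, -4.5], "grip": 60}
  ]
}}

```text
t: 12.62
position: [0.5245, -0.1257, 0.199]
tool_rot: [[-0.99, 0.143, 0.001], [0.143, 0.99, -0.001], [-0.001, -0.001, -1.0]]
ft_force: [1.2, 0.2, 0.9]
opening: 0.0602
gripper_force: 0.0
```

```bash
python3 - <<'E'
from h import *
print(read_state()['position'])
R=down(8.3)
plan([[((.461,.131,.19),down(188.3),60,8)],[((.461,.131,.19),down(188.3),60,8),((.461,.131,.055),down(188.3),60,6)]])
E
```

```text
[ 0.52454078 -0.12571232  0.19902814]
n=8 (from start needs 14.9) dr [-0.001, 0.0, -1.859] slide [3.32, 8.17, 0.29] grip 60
--
n=8 (from start needs 0.0) dr [0.0, 0.0, 0.0] slide [0.0, 0.0, 0.0] grip 60
n=6 (from start needs 3.2) dr [0.0, 0.0, 0.0] slide [0.0, 0.0, 4.5] grip 60
--
```

Request:
{"api": "apply_moves", "payload": {
  "steps": [
    {"dr": [0, 0, -0.124], "slide": [3.32, 8.17, 0.2], "grip": 60},
    {"dr": [0, 0, -0.248], "slide": [3.32, 8.17, 0.2], "grip": 60},
    {"dr": [0, 0, -0.372], "slide": [3.32, 8.17, 0.2], "grip": 60},
    {"dr": [0, 0, -0.496], "slide": [3.32, 8.17, 0.2], "grip": 60},
    {"dr": [0, 0, -0.62], "slide": [3.32, 8.17, 0.2], "grip": 60},
    {"dr": [0, 0, -0.744], "slide": [3.32, 8.17, 0.2], "grip": 60},
    {"dr": [0, 0, -0.868], "slide": [3.32, 8.17, 0.2], "grip": 60},
    {"dr": [0, 0, -0.992], "slide": [3.32, 8.17, 0.2], "grip": 60}
  ]
}}

```text
t: 13.28
position: [0.4602, 0.1345, 0.1907]
tool_rot: [[-0.653, -0.758, 0.0], [-0.758, 0.653, 0.001], [-0.001, 0.0, -1.0]]
ft_force: [1.1, -0.6, 0.2]
opening: 0.0601
gripper_force: 0.0
```

Request:
{"api": "apply_moves", "payload": {
  "steps": [
    {"dr": [0, 0, -0.865], "slide": [0, 0, 0], "grip": 60},
    {"dr": [0, 0, -0.865], "slide": [0, 0, 0], "grip": 60},
    {"dr": [0, 0, -0.865], "slide": [0, 0, 0], "grip": 60},
    {"dr": [0, 0, -0.865], "slide": [0, 0, 0], "grip": 60},
    {"dr": [0, 0, -0.865], "slide": [0, 0, 0], "grip": 60},
    {"dr": [0, 0, -0.865], "slide": [0, 0, 0], "grip": 60},
    {"dr": [0, 0, -0.865], "slide": [0, 0, 0], "grip": 60},
    {"dr": [0, 0, -0.865], "slide": [0, 0, 0], "grip": 60}
  ]
}}

```text
t: 13.95
position: [0.4612, 0.1314, 0.1908]
tool_rot: [[0.147, -0.989, 0.001], [-0.989, -0.147, 0.0], [-0.0, -0.001, -1.0]]
ft_force: [-0.1, -0.1, -0.5]
opening: 0.06
gripper_force: 0.0
```

```bash
python3 - <<'E'
from v import *
im,D,it,Dt=lever_tray(); s=read_state(); print(s['position'])
P,uv=cloud('side',D); c=im[uv[:,1],uv[:,0]].astype(int); br=(c[:,0]-c[:,2]>60)
for ctr in((.524,-.125),(.462,.133)):
    z0=.01 if ctr[1]<0 else .006
    m=br&(np.hypot(P[:,0]-ctr[0],P[:,1]-ctr[1])<.036)&(np.abs(P[:,2]-z0-.0125)<.0045); print(m.sum(),cv2.minAreaRect(P[m,:2].astype(np.float32)))
    m=br&(np.hypot(P[:,0]-ctr[0],P[:,1]-ctr[1])<.03)&(np.abs(P[:,2]-z0-.082)<.006); print('ring',m.sum(),cv2.minEnclosingCircle(P[m,:2].astype(np.float32)))
a=rect('side',im,.378,.738,-.235,.005,.01,1500); b=rect('top',it,.378,.738,-.235,.005,.01,1500); save('lane4',np.hstack([a,b]))
plan([[((.461,.131,.15),down(188.3),60,2),((.461,.131,.055),down(188.3),60,6)]])
E
```

```text
side ball 63 [0.5816 0.2228 0.0971]
side pipe top 197 [ 0.5403 -0.4     0.0833]
side v3 top 0 
side v4 top 49 [0.459  0.1294 0.0891]
side C top 70 [ 0.523  -0.1264  0.093 ]
side D top 0 
side A top 0 
top ball 0 
top pipe top 93 [ 0.5428 -0.3975  0.0836]
top v3 top 0 
top v4 top 85 [0.4617 0.1323 0.0898]
top C top 78 [ 0.5244 -0.1231  0.0935]
top D top 0 
top A top 0 
[0.4611 0.1314 0.1908]
93 ((0.5235393643379211, -0.12525546550750732), (0.04090076684951782, 0.03885192796587944), 14.46231746673584)
ring 69 ((0.5242948532104492, -0.12484177947044373), 0.014620897360146046)
77 ((0.460387647151947, 0.1299346685409546), (0.039421290159225464, 0.03951713815331459), 30.67470359802246)
ring 50 ((0.46062108874320984, 0.13028453290462494), 0.015397031791508198)
n=2 (from start needs 1.0) dr [-0.0, 0.0, -0.006] slide [0.01, 0.01, 1.36] grip 60
n=6 (from start needs 3.3) dr [-0.0, 0.0, -0.006] slide [0.01, 0.01, 4.53] grip 60
--
```

View pics/lane4.png

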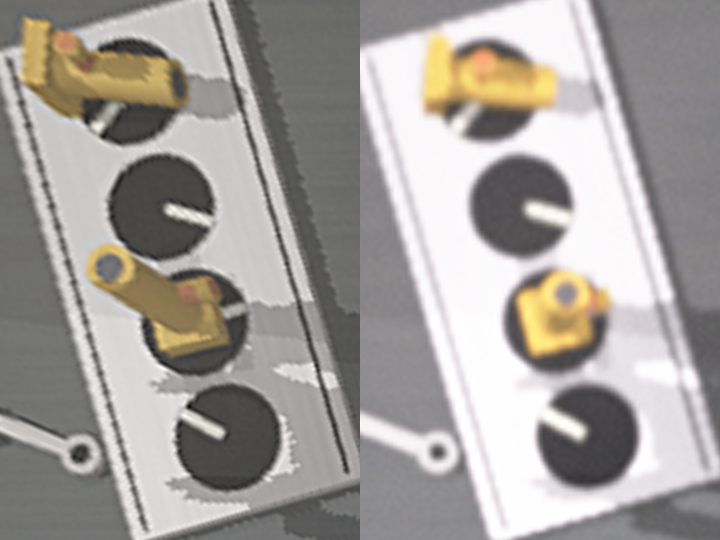

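Valve3 stands centred on C, its outlet covering the line's direction at (215,290). Now the rack valve.

Request:
{"api": "apply_moves", "payload": {
  "steps": [
    {"dr": [0, 0, 0], "slide": [0, 0, 1.2], "grip": 60},
    {"dr": [0, 0, 0], "slide": [0, 0, 2.4], "grip": 60},
    {"dr": [0, 0, 0], "slide": [0, 0, 3.6], "grip": 60},
    {"dr": [0, 0, 0], "slide": [0, 0, 4.45], "grip": 60},
    {"dr": [0, 0, 0], "slide": [0, 0, 4.45], "grip": 60},
    {"dr": [0, 0, 0], "slide": [0, 0, 4.45], "grip": 40},
    {"dr": [0, 0, 0], "slide": [0, 0, 4.45], "grip": 15},
    {"dr": [0, 0, 0], "slide": [0, 0, 4.45], "grip": 15}
  ]
}}

```text
t: 14.72
position: [0.4625, 0.1321, 0.0601]
tool_rot: [[0.142, -0.99, 0.004], [-0.99, -0.142, 0.002], [-0.001, -0.004, -1.0]]
ft_force: [3.5, 1.5, -1.3]
opening: 0.0264
gripper_force: 59.1
```

Request:
{"api": "apply_moves", "payload": {
  "steps": [
    {"dr": [0, 0, 0], "slide": [0, 0, 0], "grip": 15},
    {"dr": [0, 0, 0], "slide": [0, 0, 0], "grip": 15},
    {"dr": [0, 0, 0], "slide": [0, 0, -0.6], "grip": 15},
    {"dr": [0, 0, 0], "slide": [0, 0, -1.2], "grip": 15},
    {"dr": [0, 0, 0], "slide": [0, 0, -2.4], "grip": 15},
    {"dr": [0, 0, 0], "slide": [0, 0, -3.6], "grip": 15},
    {"dr": [0, 0, 0], "slide": [0, 0, -3.6], "grip": 15}
  ]
}}

```text
t: 15.3
position: [0.4642, 0.1323, 0.1741]
tool_rot: [[0.142, -0.99, 0.012], [-0.99, -0.142, 0.005], [-0.003, -0.013, -1.0]]
ft_force: [1.4, -0.3, -0.5]
opening: 0.0264
gripper_force: 60.2
```

```bash
python3 - <<'E'
from v import *
foot(.05)
plan([[((.447,-.147,.16),down(188.3+28.5),15,8)]])
E
```

```text
[0.4642 0.1323 0.1741] [-0.9898 -0.1421 -0.0125] 0.026366538193006182
side 111 ((0.46240031719207764, 0.13100990653038025), (0.040865905582904816, 0.03984462842345238), 30.553239822387695)
top 50 ((0.46091732382774353, 0.11898206174373627), (0.022946281358599663, 0.045073252171278), 82.93257904052734)
n=8 (from start needs 6.7) dr [-0.004, 0.002, -0.5] slide [9.14, 1.81, 0.21] grip 15
--
```

Request:
{"api": "apply_moves", "payload": {
  "steps": [
    {"dr": [0, 0, -0.12], "slide": [9.08, 1.76, 0.3], "grip": 15},
    {"dr": [0, 0, -0.24], "slide": [9.08, 1.76, 0.3], "grip": 15},
    {"dr": [0, 0, -0.36], "slide": [9.08, 1.76, 0.3], "grip": 15},
    {"dr": [0, 0, -0.48], "slide": [9.08, 1.76, 0.3], "grip": 15},
    {"dr": [0, 0, -0.517], "slide": [9.08, 1.76, 0.3], "grip": 15},
    {"dr": [0, 0, -0.517], "slide": [9.08, 1.76, 0.3], "grip": 15},
    {"dr": [0, 0, -0.517], "slide": [9.08, 1.76, 0.3], "grip": 15},
    {"dr": [0, 0, -0.517], "slide": [9.08, 1.76, 0.3], "grip": 15}
  ]
}}

```text
t: 16.07
position: [0.4455, -0.1509, 0.1543]
tool_rot: [[0.608, -0.794, -0.003], [-0.794, -0.608, -0.001], [-0.001, 0.003, -1.0]]
ft_force: [-0.6, 1.6, -3.6]
opening: 0.0263
gripper_force: 60.1
```

```bash
python3 - <<'E'
from v import *
foot(.052)
plan([[((.4475,-.1455,.064),down(188.2+29.3),15,8)]])
E
```

```text
[ 0.4455 -0.1509  0.1543] [-0.7938 -0.6082  0.0034] 0.02632484290883793
side 158 ((0.4428271949291229, -0.15308530628681183), (0.03820149600505829, 0.03794463723897934), 63.03171920776367)
top 68 ((0.43342915177345276, -0.14212006330490112), (0.03978190943598747, 0.011276922188699245), 60.60708999633789)
n=8 (from start needs 2.2) dr [0.002, 0.002, 0.001] slide [-0.02, -0.07, 3.01] grip 15
--
```

Request:
{"api": "apply_moves", "payload": {
  "steps": [
    {"dr": [0, 0, 0], "slide": [0, 0, 0], "grip": 15},
    {"dr": [0, 0, 0], "slide": [0, 0, 1.0], "grip": 15},
    {"dr": [0, 0, 0], "slide": [0, 0, 2.0], "grip": 15},
    {"dr": [0, 0, 0], "slide": [0, 0, 2.7], "grip": 15},
    {"dr": [0, 0, 0], "slide": [0, 0, 2.7], "grip": 15},
    {"dr": [0, 0, 0], "slide": [0, 0, 2.7], "grip": 15}
  ]
}}

```text
t: 16.67
position: [0.4472, -0.1447, 0.0745]
tool_rot: [[0.615, -0.789, -0.002], [-0.789, -0.615, -0.001], [-0.001, 0.002, -1.0]]
ft_force: [0.5, -1.1, -1.7]
opening: 0.0265
gripper_force: 60.0
```

```bash
python3 - <<'E'
from v import *
foot(.054)
plan([[((.448,-.145,.0645),down(188.2+29.3),15,8)]])
E
```

```text
[ 0.4472 -0.1447  0.0745] [-0.7886 -0.6149  0.0021] 0.026512980236679754
side 141 ((0.4441772997379303, -0.14689387381076813), (0.0375739149749279, 0.0385591983795166), 63.19369888305664)
top 39 ((0.43378323316574097, -0.13775604963302612), (0.03606294468045235, 0.007466953247785568), 62.36585235595703)
n=8 (from start needs 0.3) dr [-0.002, -0.002, 0.007] slide [-0.02, 0.02, 0.42] grip 15
--
```

Request:
{"api": "apply_moves", "payload": {
  "steps": [
    {"dr": [0, 0, 0], "slide": [0.03, -0.04, 0.15], "grip": 15},
    {"dr": [0, 0, 0], "slide": [0.03, -0.04, 0.33], "grip": 15},
    {"dr": [0, 0, 0], "slide": [0.03, -0.04, 0.33], "grip": 15},
    {"dr": [0, 0, 0], "slide": [0.03, -0.04, 0.33], "grip": 15}
  ]
}}

```text
t: 17.1
position: [0.449, -0.1457, 0.065]
tool_rot: [[0.613, -0.79, -0.0], [-0.79, -0.613, -0.0], [-0.0, 0.0, -1.0]]
ft_force: [0.6, 0.2, -2.5]
opening: 0.0266
gripper_force: 60.0
```

Request:
{"api": "apply_moves", "payload": {
  "steps": [
    {"dr": [0, 0, 0], "slide": [0, 0, 0], "grip": 60},
    {"dr": [0, 0, 0], "slide": [0, 0, 0], "grip": 60},
    {"dr": [0, 0, 0], "slide": [0, 0, 0], "grip": 60},
    {"dr": [0, 0, 0], "slide": [0, 0, 0], "grip": 60},
    {"dr": [0, 0, 0], "slide": [0, 0, -0.7], "grip": 60},
    {"dr": [0, 0, 0], "slide": [0, 0, -2], "grip": 60},
    {"dr": [0, 0, 0], "slide": [0, 0, -3.3], "grip": 60},
    {"dr": [0, 0, 0], "slide": [0, 0, -4.6], "grip": 60}
  ]
}}

```text
t: 17.77
position: [0.4488, -0.1459, 0.2051]
tool_rot: [[0.613, -0.79, 0.0], [-0.79, -0.613, -0.0], [0.0, 0.0, -1.0]]
ft_force: [0.9, 0.4, 0.2]
opening: 0.0602
gripper_force: 0.0
```

```bash
cat >> v.py <<'E'
def v1m(D=None):
    for n in('side','top'):
        i,d=get_image(n); P,uv=cloud(n,d); c=i[uv[:,1],uv[:,0]].astype(int); br=(c[:,0]-c[:,2]>60)
        m=br&(P[:,0]>.625)&(P[:,0]<.74)&(P[:,1]>-.2)&(P[:,1]<.02)&(P[:,2]>.014); q=P[m]
        print(n,'v1',m.sum(),q.min(0),q.max(0),cv2.minAreaRect(q[:,:2].astype(np.float32)))
        for lo in np.arange(-.13,-.03,.01):
            w=q[(q[:,1]>=lo)&(q[:,1]<lo+.01)]
            if len(w): print('  y',round(lo+.005,3),'x',w[:,0].min().round(4),w[:,0].max().round(4),'mid',(w[:,0].min()+w[:,0].max())/2,'zmax',w[:,2].max().round(4))
        save('v1'+n,rect(n,i,.60,.74,-.16,.02,.01,2500)) if 0 else None
    return i
E
python3 - <<'E'
from v import *
v1m(); im,D,it,Dt=lever_tray()
P,uv=cloud('side',D); c=im[uv[:,1],uv[:,0]].astype(int); br=(c[:,0]-c[:,2]>60)
for ctr in((.524,-.125),(.4468,-.1468)):
    m=br&(np.hypot(P[:,0]-ctr[0],P[:,1]-ctr[1])<.036)&(np.abs(P[:,2]-.01-.0125)<.0045); print(m.sum(),cv2.minAreaRect(P[m,:2].astype(np.float32)))
    m=br&(np.hypot(P[:,0]-ctr[0],P[:,1]-ctr[1])<.03)&(np.abs(P[:,2]-.01-.082)<.006); print('ring',m.sum(),cv2.minEnclosingCircle(P[m,:2].astype(np.float32)))
a=rect('side',im,.378,.738,-.235,.005,.01,1500); b=rect('top',it,.378,.738,-.235,.005,.01,1500); save('lane5',np.hstack([a,b]))
E
```

```text
side v1 253 [ 0.6579 -0.1242  0.0162] [ 0.6976 -0.0402  0.0653] ((0.6775139570236206, -0.08225592970848083), (0.0837971568107605, 0.03977150470018387), 89.60578918457031)
  y -0.125 x 0.662 0.6832 mid 0.6725608625724933 zmax 0.0381
  y -0.115 x 0.6602 0.6835 mid 0.6718154775922809 zmax 0.0401
  y -0.105 x 0.6605 0.6842 mid 0.672365160068631 zmax 0.0393
  y -0.095 x 0.6605 0.6842 mid 0.6723449646172441 zmax 0.0378
  y -0.085 x 0.6615 0.6862 mid 0.6738640619311316 zmax 0.0615
  y -0.075 x 0.6643 0.6855 mid 0.6748853938210609 zmax 0.0653
  y -0.065 x 0.6691 0.6766 mid 0.6728683027605449 zmax 0.061
  y -0.055 x 0.6595 0.6976 mid 0.6785592326049461 zmax 0.0524
  y -0.045 x 0.6579 0.6964 mid 0.6771400817172437 zmax 0.0518
top v1 292 [ 0.6599 -0.1217  0.0241] [ 0.697  -0.0364  0.0639] ((0.6755743622779846, -0.07950766384601593), (0.08518506586551666, 0.03651539981365204), 84.82750701904297)
  y -0.125 x 0.6685 0.6805 mid 0.6744617003407066 zmax 0.0384
  y -0.115 x 0.6687 0.6835 mid 0.6760977821913048 zmax 0.041
  y -0.105 x 0.6673 0.6853 mid 0.6762868593413143 zmax 0.0424
  y -0.095 x 0.667
[... 414 characters left out ...]
side ball 0 
side pipe top 199 [ 0.5405 -0.4     0.0834]
side v3 top 0 
side v4 top 0 
side C top 68 [ 0.5227 -0.1257  0.093 ]
side D top 80 [ 0.4462 -0.1479  0.0931]
side A top 0 
top ball 0 
top pipe top 93 [ 0.5429 -0.3976  0.0833]
top v3 top 0 
top v4 top 0 
top C top 0 
top D top 67 [ 0.447  -0.1428  0.0937]
top A top 0 
74 ((0.5230499505996704, -0.12453076988458633), (0.04019540548324585, 0.03819297254085541), 18.14076805114746)
ring 66 ((0.5240944623947144, -0.12458176910877228), 0.014177273027598858)
134 ((0.44730478525161743, -0.14726245403289795), (0.03955890238285065, 0.03889692574739456), 60.49845886230469)
ring 79 ((0.44786322116851807, -0.1471971869468689), 0.01477965246886015)
```

View pics/lane5.png

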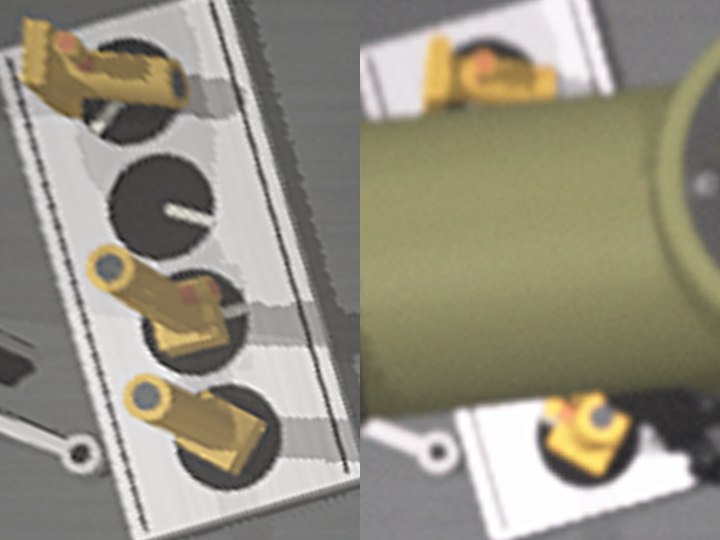

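Valve4 is centred on D at 60.5° and valve3 is still fine; the tipped valve hasn't moved, with its foot at (45,65) and its top at (178,88) in the left panel. Next is a tilted grasp on the tipped valve.

```bash
cat >> v.py <<'E'
def cols(*a): return np.c_[a]
def vfr(u_az,tilt):  # valve frame lying: u along az, tilted down by tilt deg, outlet up
    a,t=np.radians([u_az,tilt]); h=np.array([np.cos(a),np.sin(a),0]); Z=np.array([0,0,1.])
    u=h*np.cos(t)-Z*np.sin(t); o=Z*np.cos(t)+h*np.sin(t); return np.array([o,np.cross(u,o),u]).T   # x=outlet,y,z=axis
def upr(az): a=np.radians(az); o=np.array([np.cos(a),np.sin(a),0]); Z=np.array([0,0,1.]); return np.array([o,np.cross(Z,o),Z]).T
def tool(V,th):
    t=np.radians(th); z=-np.cos(t)*V[:,0]-np.sin(t)*V[:,2]; y=V[:,1]; return np.array([np.cross(y,z),y,z]).T
E
cat > g.py <<'E'
from v import *
TH=30; d=.0105
V=vfr(-94,4.9); RG=tool(V,TH); G=np.array([.6745,-.102,.026]); TG=G+d*RG[:,2]
VF=upr(139); RF=tool(VF,TH); F=np.array([.678,-.0805,.073]); TF=F+d*RF[:,2]
E
python3 - <<'E'
from g import *
print(TG,RG,TF,RF,sep='\n')
plan([[(TG-.13*RG[:,2],RG,60,8)],[(TG,RG,60,6)],[(TG+[0,0,.10],RG,15,5)],[(TF+[0,0,.06],RF,15,8)],[(TF,RF,15,5)]])
E
```

```text
[ 0.6749 -0.096   0.0174]
[[-0.0572 -0.9976  0.0399]
 [-0.8182  0.0698  0.5708]
 [-0.5721  0.     -0.8202]]
[ 0.6849 -0.0865  0.0677]
[[ 0.3774 -0.6561  0.6536]
 [-0.328  -0.7547 -0.5682]
 [ 0.866   0.     -0.5   ]]
n=8 (from start needs 7.5) dr [0.219, -0.582, 0.708] slide [5.14, -5.28, 2.71] grip 60
--
n=6 (from start needs 3.1) dr [0.0, 0.0, 0.0] slide [0.0, -0.0, 4.33] grip 60
--
n=5 (from start needs 2.4) dr [0.0, 0.0, 0.0] slide [-1.91, 0.0, -2.73] grip 15
--
n=8 (from start needs 14.7) dr [0.224, 1.525, -1.008] slide [-0.48, -0.31, -0.09] grip 15
--
n=5 (from start needs 1.4) dr [0.0, 0.0, 0.0] slide [-1.73, 0.0, 1.0] grip 15
--
```

Request:
{"api": "apply_moves", "payload": {
  "steps": [
    {"dr": [0.028, -0.075, 0.091], "slide": [5.14, -5.28, 2.71], "grip": 60},
    {"dr": [0.056, -0.15, 0.18], "slide": [5.14, -5.28, 2.71], "grip": 60},
    {"dr": [0.084, -0.22, 0.27], "slide": [5.14, -5.28, 2.71], "grip": 60},
    {"dr": [0.11, -0.295, 0.36], "slide": [5.14, -5.28, 2.71], "grip": 60},
    {"dr": [0.14, -0.37, 0.45], "slide": [5.14, -5.28, 2.71], "grip": 60},
    {"dr": [0.17, -0.445, 0.54], "slide": [5.14, -5.28, 2.71], "grip": 60},
    {"dr": [0.195, -0.52, 0.63], "slide": [5.14, -5.28, 2.71], "grip": 60},
    {"dr": [0.219, -0.582, 0.708], "slide": [5.14, -5.28, 2.71], "grip": 60}
  ]
}}

```text
t: 18.63
position: [0.6686, -0.1704, 0.1156]
tool_rot: [[-0.069, -0.997, 0.032], [-0.814, 0.075, 0.576], [-0.577, 0.013, -0.817]]
ft_force: [-0.5, -1.0, 0.1]
opening: 0.06
gripper_force: 0.0
```

Request:
{"api": "apply_moves", "payload": {
  "steps": [
    {"dr": [0, 0, 0], "slide": [0, 0, 0], "grip": 60},
    {"dr": [0, 0, 0], "slide": [0, 0, 0], "grip": 60}
  ]
}}

```text
t: 18.8
position: [0.6679, -0.1716, 0.1196]
tool_rot: [[-0.061, -0.997, 0.036], [-0.818, 0.071, 0.57], [-0.571, 0.006, -0.821]]
ft_force: [0.8, 1.1, 0.9]
opening: 0.06
gripper_force: 0.0
```

```bash
python3 - <<'E'
from g import *
v1m() is None
s=read_state(); print(s['position'],s['joint_pos']); print(TG-.13*RG[:,2])
plan([[(TG-.0015*RG[:,2],RG,60,6)]])
E
```

```text
side v1 271 [ 0.6581 -0.1246  0.0151] [ 0.6991 -0.0398  0.0635] ((0.6768798828125, -0.08227965235710144), (0.08448217064142227, 0.0409248024225235), 87.14915466308594)
  y -0.125 x 0.6616 0.6842 mid 0.6729262272544809 zmax 0.0386
  y -0.115 x 0.6605 0.6823 mid 0.6714317023902643 zmax 0.0395
  y -0.105 x 0.661 0.6838 mid 0.672405063686168 zmax 0.0395
  y -0.095 x 0.6613 0.6838 mid 0.6725504179947152 zmax 0.0397
  y -0.085 x 0.6626 0.6867 mid 0.67464117159332 zmax 0.0614
  y -0.075 x 0.6637 0.6842 mid 0.6739562969363018 zmax 0.0635
  y -0.065 x 0.6686 0.6767 mid 0.6726581804374951 zmax 0.0439
  y -0.055 x 0.6591 0.6976 mid 0.6783364837683628 zmax 0.0521
  y -0.045 x 0.6581 0.6991 mid 0.6785862990646312 zmax 0.0524
  y -0.035 x 0.6593 0.6593 mid 0.6592905884333391 zmax 0.0261
top v1 330 [ 0.6594 -0.1218  0.0232] [ 0.6979 -0.0379  0.0641] ((0.6796824932098389, -0.07980932295322418), (0.038394562900066376, 0.08347808569669724), 2.0165019035339355)
  y -0.125 x 0.6691 0.68 mid 0.6745406214938847 zmax 0.0378
  y -0.115 x 0.6618 0.684 mid 0.6729142261735346 zmax 0.0399
  y -0.105 x 0.6621 0.6847 mid 0.6733918758687438 zmax 0.0425
  y -0.095 x 0.6633 0.6878 mid 0.6755423669299039 zmax 0.0422
  y -0.085 x 0.6634 0.6879 mid 0.6756550049673481 zmax 0.062
  y -0.075 x 0.6643 0.6861 mid 0.6752161114828247 zmax 0.0641
  y -0.065 x 0.6655 0.6871 mid 0.6763271089967706 zmax 0.063
  y -0.055 x 0.6595 0.6979 mid 0.6786596173110169 zmax 0.0534
  y -0.045 x 0.6594 0.6974 mid 0.6783993730915958 zmax 0.0552
  y -0.035 x 0.6603 0.6931 mid 0.6767214309803039 zmax 0.0535
[ 0.6686 -0.1701  0.1218] [-16.7636  26.9716  27.6595 -34.1231 -97.9866  10.146 ]
[ 0.6697 -0.1702  0.124 ]
n=6 (from start needs 3.0) dr [0.003, -0.002, -0.0] slide [-0.05, -0.05, 4.22] grip 60
--
```

Request:
{"api": "apply_moves", "payload": {
  "steps": [
    {"dr": [0, 0, 0], "slide": [0, 0, 1.3], "grip": 60},
    {"dr": [0, 0, 0], "slide": [0, 0, 2.5], "grip": 60},
    {"dr": [0, 0, 0], "slide": [0, 0, 3.5], "grip": 60},
    {"dr": [0, 0, 0], "slide": [0, 0, 4.27], "grip": 60},
    {"dr": [0, 0, 0], "slide": [0, 0, 4.27], "grip": 60},
    {"dr": [0, 0, 0], "slide": [0, 0, 4.27], "grip": 60}
  ]
}}

```text
t: 19.4
position: [0.673, -0.0954, 0.0164]
tool_rot: [[-0.057, -0.998, 0.034], [-0.819, 0.066, 0.57], [-0.571, 0.004, -0.821]]
ft_force: [0.0, -0.0, 0.9]
opening: 0.0602
gripper_force: 0.0
```

Request:
{"api": "apply_moves", "payload": {
  "steps": [
    {"dr": [0, 0, 0], "slide": [0, 0, 0], "grip": 40},
    {"dr": [0, 0, 0], "slide": [0, 0, 0], "grip": 15},
    {"dr": [0, 0, 0], "slide": [0, 0, 0], "grip": 15},
    {"dr": [0, 0, 0], "slide": [0, 0, 0], "grip": 15},
    {"dr": [0, 0, 0], "slide": [0, 0, 0], "grip": 15}
  ]
}}

```text
t: 19.82
position: [0.6748, -0.0984, 0.0191]
tool_rot: [[-0.058, -0.997, 0.041], [-0.819, 0.071, 0.569], [-0.571, -0.001, -0.821]]
ft_force: [0.4, -1.3, 6.9]
opening: 0.0262
gripper_force: 58.8
```

Request:
{"api": "apply_moves", "payload": {
  "steps": [
    {"dr": [0, 0, 0], "slide": [-0.5, 0, -0.7], "grip": 15},
    {"dr": [0, 0, 0], "slide": [-1.0, 0, -1.4], "grip": 15},
    {"dr": [0, 0, 0], "slide": [-1.5, 0, -2.1], "grip": 15},
    {"dr": [0, 0, 0], "slide": [-2.0, 0, -2.8], "grip": 15},
    {"dr": [0, 0, 0], "slide": [-2.0, 0, -2.8], "grip": 15},
    {"dr": [0, 0, 0], "slide": [-2.0, 0, -2.8], "grip": 15}
  ]
}}

```text
t: 20.32
position: [0.6745, -0.0968, 0.1216]
tool_rot: [[-0.058, -0.998, 0.04], [-0.819, 0.07, 0.569], [-0.571, 0.0, -0.821]]
ft_force: [0.0, 0.3, -4.6]
opening: 0.0259
gripper_force: 59.7
```

```bash
python3 - <<'E'
from g import *
s=read_state(); print(s['position'],s['opening'])
plan([[(TF+[0,0,.06],RF,15,8)]])
E
```

```text
[ 0.6745 -0.0968  0.1216] 0.025936183144459113
n=8 (from start needs 14.7) dr [0.226, 1.524, -1.008] slide [-0.42, -0.32, 0.04] grip 15
--
```

Request:
{"api": "apply_moves", "payload": {
  "steps": [
    {"dr": [0.015, 0.101, -0.067], "slide": [-0.4, -0.3, 0], "grip": 15},
    {"dr": [0.03, 0.203, -0.134], "slide": [-0.4, -0.3, 0], "grip": 15},
    {"dr": [0.045, 0.304, -0.201], "slide": [-0.4, -0.3, 0], "grip": 15},
    {"dr": [0.06, 0.406, -0.268], "slide": [-0.4, -0.3, 0], "grip": 15},
    {"dr": [0.075, 0.507, -0.335], "slide": [-0.4, -0.3, 0], "grip": 15},
    {"dr": [0.09, 0.609, -0.403], "slide": [-0.4, -0.3, 0], "grip": 15},
    {"dr": [0.105, 0.71, -0.47], "slide": [-0.4, -0.3, 0], "grip": 15},
    {"dr": [0.12, 0.812, -0.537], "slide": [-0.4, -0.3, 0], "grip": 15}
  ]
}}

```text
t: 20.98
position: [0.6831, -0.0861, 0.1249]
tool_rot: [[0.353, -0.89, 0.289], [-0.896, -0.41, -0.17], [0.27, -0.199, -0.942]]
ft_force: [0.3, -2.1, -3.3]
opening: 0.0255
gripper_force: 59.4
```

```bash
python3 - <<'E'
from g import *
s=read_state(); print(s['position'],s['opening'],s['joint_pos'])
plan([[(TF+[0,0,.06],RF,15,8)]])
E
```

```text
[ 0.6831 -0.0861  0.1249] 0.025504799788823525 [ 16.19     1.0738 -15.2039  16.1677 -60.985    0.6335]
n=8 (from start needs 6.9) dr [0.106, 0.712, -0.464] slide [0.06, -0.07, -0.07] grip 15
--
```

Request:
{"api": "apply_moves", "payload": {
  "steps": [
    {"dr": [0.015, 0.102, -0.066], "slide": [0, 0, 0], "grip": 15},
    {"dr": [0.03, 0.203, -0.133], "slide": [0, 0, 0], "grip": 15},
    {"dr": [0.045, 0.305, -0.199], "slide": [0, 0, 0], "grip": 15},
    {"dr": [0.06, 0.407, -0.265], "slide": [0, 0, 0], "grip": 15},
    {"dr": [0.075, 0.509, -0.331], "slide": [0, 0, 0], "grip": 15},
    {"dr": [0.09, 0.61, -0.398], "slide": [0, 0, 0], "grip": 15},
    {"dr": [0.106, 0.712, -0.464], "slide": [0, 0, 0], "grip": 15},
    {"dr": [0.106, 0.712, -0.464], "slide": [0, 0, 0], "grip": 15}
  ]
}}

```text
t: 21.65
position: [0.6809, -0.0865, 0.1203]
tool_rot: [[0.384, -0.656, 0.65], [-0.327, -0.755, -0.569], [0.864, 0.006, -0.504]]
ft_force: [0.0, -1.1, -3.3]
opening: 0.0258
gripper_force: 59.6
```

```bash
cat >> v.py <<'E'
def seev(name):
    im,D=get_image('side'); it,Dt=get_image('top'); s=read_state(); p=s['position']; print(p,s['opening'],s['joint_pos'])
    c1=proj('side',[p])[0].astype(int); c2=proj('top',[p])[0].astype(int)
    f=lambda i,c,w:cv2.resize(i[max(c[1]-w,0):c[1]+w,max(c[0]-w,0):c[0]+w],(400,400),interpolation=3)
    save(name,np.hstack([f(im,c1,50),f(it,c2,45)]))
    P,uv=cloud('side',D); c=im[uv[:,1],uv[:,0]].astype(int); br=(c[:,0]-c[:,2]>60)
    m=br&(np.linalg.norm(P-p,axis=1)<.09)&(P[:,0]>.6); q=P[m]; print('brass',m.sum(),q.min(0),q.max(0)); return q
E
python3 - <<'E'
from g import *
q=seev('v1up')
w=q[(q[:,2]<q[:,2].min()+.016)]; print(cv2.minAreaRect(w[:,:2].astype(np.float32)))
plan([[(TF+[0,0,.06],RF,15,8)]])
E
```

```text
[ 0.6809 -0.0883  0.1206] 0.02622197410922033 [ 13.6768  -8.379  -53.6289  89.5234 -44.9774 -34.9853]
brass 304 [ 0.6456 -0.1076  0.0613] [ 0.6995 -0.0601  0.1455]
((0.6727405786514282, -0.08216537535190582), (0.04024103283882141, 0.03862830996513367), 47.361812591552734)
n=8 (from start needs 0.2) dr [0.006, 0.008, 0.002] slide [0.24, -0.13, -0.07] grip 15
--
```

View pics/v1up.png

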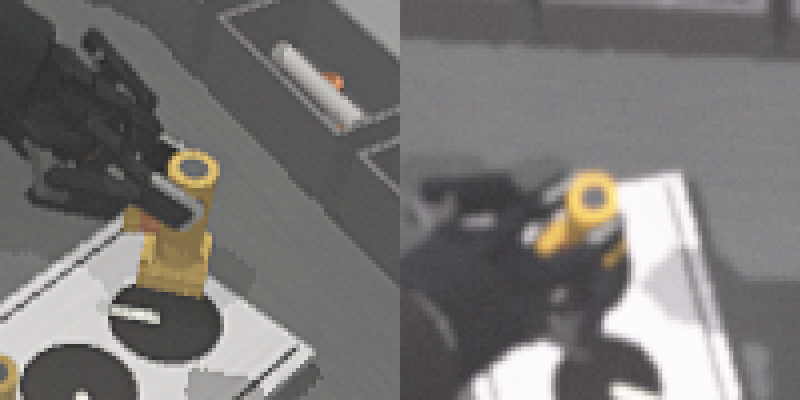

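The side view shows the valve upright in the grip above pad A, its outlet towards the gripper and the pad's line at (135,315) below. I'll lower it to just above the pad.

Request:
{"api": "apply_moves", "payload": {
  "steps": [
    {"dr": [0, 0, 0], "slide": [-0.4, -0.17, 0.28], "grip": 15},
    {"dr": [0, 0, 0], "slide": [-0.8, -0.17, 0.56], "grip": 15},
    {"dr": [0, 0, 0], "slide": [-1.22, -0.17, 0.82], "grip": 15},
    {"dr": [0, 0, 0], "slide": [-1.22, -0.17, 0.82], "grip": 15},
    {"dr": [0, 0, 0], "slide": [-1.22, -0.17, 0.82], "grip": 15}
  ]
}}

```text
t: 22.17
position: [0.689, -0.0858, 0.0817]
tool_rot: [[0.377, -0.661, 0.649], [-0.335, -0.751, -0.57], [0.863, -0.002, -0.504]]
ft_force: [-0.4, 0.4, -1.6]
opening: 0.0257
gripper_force: 59.6
```

```bash
python3 - <<'E'
from g import *
for k in range(2):
    q=seev('tmp%d'%k); z=q[:,2].min()
    w=q[(q[:,2]<np.percentile(q[:,2],1)+.015)]; print(cv2.minAreaRect(w[:,:2].astype(np.float32)))
    w=q[q[:,2]>q[:,2].max()-.006]; print('ring',cv2.minEnclosingCircle(w[:,:2].astype(np.float32)),'ztop',np.median(w[:,2]))
E
```

```text
[ 0.6898 -0.0851  0.0838] 0.02590262350744184 [ 10.756   -4.0714 -53.821   96.9155 -43.2778 -42.4009]
brass 271 [ 0.6533 -0.107   0.0113] [ 0.7093 -0.0482  0.1072]
((0.6826887726783752, -0.07878927886486053), (0.04703928902745247, 0.039074160158634186), 49.542667388916016)
ring ((0.6819376349449158, -0.08197382092475891), 0.01493038609623909) ztop 0.10454988196259829
[ 0.6899 -0.0848  0.0842] 0.02601396454690136 [ 10.7571  -4.1079 -53.832   96.9888 -43.2704 -42.4473]
brass 276 [ 0.6545 -0.1057  0.0105] [ 0.7093 -0.0506  0.1092]
((0.6831023693084717, -0.07911215722560883), (0.04162802919745445, 0.039185550063848495), 49.57929992675781)
ring ((0.680648148059845, -0.0790577083826065), 0.016289906576275826) ztop 0.10667533436967092
```

Request:
{"api": "apply_moves", "payload": {
  "steps": [
    {"dr": [0, 0, 0], "slide": [-0.18, 0.11, 0.06], "grip": 15},
    {"dr": [0, 0, 0], "slide": [-0.35, 0.11, 0.12], "grip": 15},
    {"dr": [0, 0, 0], "slide": [-0.35, 0.11, 0.12], "grip": 15},
    {"dr": [0, 0, 0], "slide": [-0.35, 0.11, 0.12], "grip": 15},
    {"dr": [0, 0, 0], "slide": [-0.35, 0.11, 0.12], "grip": 15},
    {"dr": [0, 0, 0], "slide": [-0.35, 0.11, 0.12], "grip": 15}
  ]
}}

```text
t: 22.87
position: [0.6856, -0.0861, 0.072]
tool_rot: [[0.376, -0.66, 0.651], [-0.333, -0.752, -0.569], [0.865, -0.003, -0.502]]
ft_force: [-0.1, -0.9, -2.3]
opening: 0.0258
gripper_force: 59.8
```

```bash
python3 - <<'E'
from g import *
for k in range(2):
    q=seev('tmp%d'%k)
    w=q[(q[:,2]>.016)&(q[:,2]<.0275)]; print(cv2.minAreaRect(w[:,:2].astype(np.float32)))
    w=q[q[:,2]>np.percentile(q[:,2],98)-.005]; print('ring',cv2.minEnclosingCircle(w[:,:2].astype(np.float32)),'ztop',np.median(w[:,2]))
print(read_state()['ft_force'])
E
```

```text
[ 0.6856 -0.086   0.072 ] 0.025889174658933624 [  9.8387  -3.6584 -54.7075  99.1115 -42.8806 -44.3567]
brass 271 [ 0.6498 -0.107   0.0093] [ 0.7052 -0.0487  0.0968]
((0.67734295129776, -0.08180494606494904), (0.04075092822313309, 0.039901673793792725), 56.51411437988281)
ring ((0.6771780252456665, -0.08012595772743225), 0.01631738245487213) ztop 0.09476766392576141
[ 0.6856 -0.086   0.072 ] 0.025874592639635558 [  9.8396  -3.6593 -54.7099  99.1147 -42.8807 -44.3598]
brass 271 [ 0.6492 -0.1064  0.0114] [ 0.7037 -0.0506  0.0986]
((0.6771509647369385, -0.08190964162349701), (0.03829129785299301, 0.039517566561698914), 54.44032669067383)
ring ((0.6778950095176697, -0.07972026616334915), 0.016134297475218773) ztop 0.09479664297434653
[ 0.0428 -0.1683 -4.5528]
```

Request:
{"api": "apply_moves", "payload": {
  "steps": [
    {"dr": [0, 0, 0], "slide": [-0.03, 0, 0.02], "grip": 24},
    {"dr": [0, 0, 0], "slide": [-0.03, 0, 0.02], "grip": 32},
    {"dr": [0, 0, 0], "slide": [-0.03, 0, 0.02], "grip": 45},
    {"dr": [0, 0, 0], "slide": [-0.03, 0, 0.02], "grip": 60},
    {"dr": [0, 0, 0], "slide": [-0.03, 0, 0.02], "grip": 60},
    {"dr": [0, 0, 0], "slide": [0, 0, -1], "grip": 60},
    {"dr": [0, 0, 0], "slide": [0, 0, -2.3], "grip": 60},
    {"dr": [0, 0, 0], "slide": [0, 0, -3.6], "grip": 60}
  ]
}}

```text
t: 23.73
position: [0.6138, -0.0258, 0.1261]
tool_rot: [[0.376, -0.662, 0.648], [-0.334, -0.75, -0.571], [0.864, -0.002, -0.503]]
ft_force: [0.3, 1.2, 1.8]
opening: 0.0598
gripper_force: 0.0
```

```bash
python3 - <<'E'
from g import *
s=read_state(); print(s['position'],s['joint_pos'])
R=down(192)
plan([[((.582,.10,.22),R,50,8)],[((.575,.222,.2),R,36,8)],[((.575,.222,.09),R,36,8)]])
E
```

```text
[ 0.6138 -0.0258  0.1261] [ 29.3336 -15.9458 -59.2015  78.1502 -56.4474 -34.5335]
n=8 (from start needs 9.7) dr [-0.334, -1.006, 0.577] slide [0.9, -2.45, -4.66] grip 50
--
n=8 (from start needs 3.0) dr [0.0, 0.0, 0.0] slide [-4.03, -0.62, 0.67] grip 36
--
n=8 (from start needs 2.6) dr [0.0, 0.0, 0.0] slide [0.0, 0.0, 3.67] grip 36
--
```

Request:
{"api": "apply_moves", "payload": {
  "steps": [
    {"dr": [-0.033, -0.101, 0.058], "slide": [0.5, 0, -1], "grip": 50},
    {"dr": [-0.067, -0.202, 0.115], "slide": [0.9, -0.5, -2], "grip": 50},
    {"dr": [-0.1, -0.302, 0.173], "slide": [0.9, -1, -3], "grip": 50},
    {"dr": [-0.134, -0.402, 0.231], "slide": [0.9, -1.5, -4], "grip": 50},
    {"dr": [-0.167, -0.503, 0.288], "slide": [0.9, -2.45, -4.66], "grip": 50},
    {"dr": [-0.2, -0.604, 0.346], "slide": [0.9, -2.45, -4.66], "grip": 50},
    {"dr": [-0.234, -0.704, 0.404], "slide": [0.9, -2.45, -4.66], "grip": 50},
    {"dr": [-0.267, -0.805, 0.462], "slide": [0.9, -2.45, -4.66], "grip": 50}
  ]
}}

```text
t: 24.4
position: [0.583, 0.1035, 0.2211]
tool_rot: [[0.321, -0.938, 0.133], [-0.921, -0.342, -0.188], [0.222, -0.062, -0.973]]
ft_force: [-0.1, -1.1, -0.1]
opening: 0.0498
gripper_force: 0.0
```

```bash
python3 - <<'E'
from g import *
s=read_state(); print(s['position'],s['joint_pos'])
R=down(192)
im,D,it,Dt=lever_tray()
plan([[((.578,.18,.21),R,36,8)],[((.578,.224,.19),R,36,8)]])
P,uv=cloud('side',D); c=im[uv[:,1],uv[:,0]].astype(int); br=(c[:,0]-c[:,2]>60)
for ctr in((.678,-.0805),(.524,-.125),(.4468,-.1468)):
    m=br&(np.hypot(P[:,0]-ctr[0],P[:,1]-ctr[1])<.036)&(np.abs(P[:,2]-.01-.0125)<.0045); print(m.sum(),cv2.minAreaRect(P[m,:2].astype(np.float32)))
    m=br&(np.hypot(P[:,0]-ctr[0],P[:,1]-ctr[1])<.03)&(np.abs(P[:,2]-.01-.082)<.006); print('ring',m.sum(),cv2.minEnclosingCircle(P[m,:2].astype(np.float32)))
a=rect('side',im,.378,.738,-.235,.005,.01,1500); b=rect('top',it,.378,.738,-.235,.005,.01,1500); save('lane6',np.hstack([a,b]))
E
```

```text
[0.583  0.1035 0.2211] [ 37.3239  -3.4561  -7.5994  13.3594 -86.4327 -18.5757]
side ball 63 [0.5818 0.223  0.0973]
side pipe top 203 [ 0.5403 -0.4001  0.0831]
side v3 top 0 
side v4 top 0 
side C top 65 [ 0.5219 -0.1263  0.0928]
side D top 77 [ 0.4466 -0.1475  0.0932]
side A top 69 [ 0.6763 -0.0804  0.0918]
top ball 46 [0.5831 0.2272 0.1022]
top pipe top 92 [ 0.543  -0.3976  0.0833]
top v3 top 0 
top v4 top 0 
top C top 72 [ 0.5236 -0.1231  0.0938]
top D top 86 [ 0.4492 -0.1452  0.0939]
top A top 71 [ 0.6789 -0.0775  0.0931]
n=8 (from start needs 2.1) dr [-0.08, -0.22, 0.128] slide [-2.59, -0.67, -0.12] grip 36
--
n=8 (from start needs 1.2) dr [0.0, 0.0, 0.0] slide [-1.43, -0.3, 0.67] grip 36
--
99 ((0.677821159362793, -0.08160127699375153), (0.03788407891988754, 0.040072813630104065), 56.0506706237793)
ring 63 ((0.6788452863693237, -0.07860344648361206), 0.015328307636082172)
92 ((0.5238114595413208, -0.12491898983716965), (0.04010403901338577, 0.038998015224933624), 15.69620418548584)
ring 64 ((0.5230082273483276, -0.12430978566408157), 0.014697439037263393)
133 ((0.44652968645095825, -0.146994948387146), (0.03990688547492027, 0.03880725055932999), 63.04634094238281)
ring 77 ((0.448185533285141, -0.14711444079875946), 0.014390724711120129)
```

View pics/lane6.png

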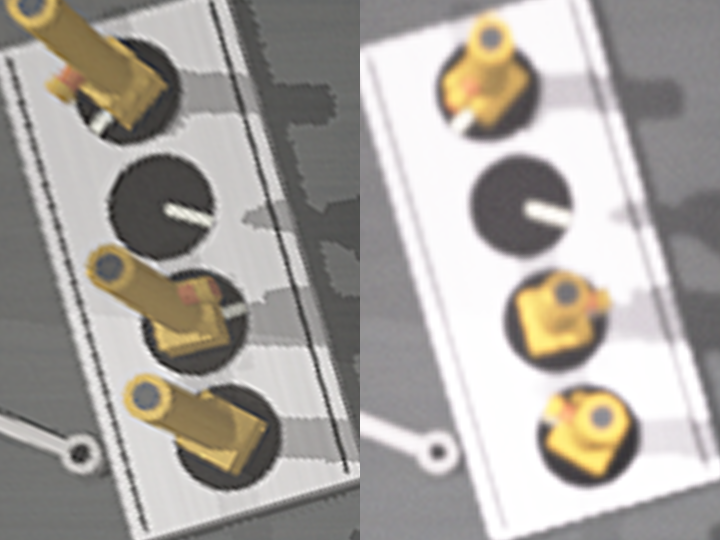

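```bash
cat > fit.py <<'E'
from v import *
from scipy.optimize import minimize
def parts(x,y,az,z0=.01):
    a=np.radians(az); R=np.array([[np.cos(a),-np.sin(a),0],[np.sin(a),np.cos(a),0],[0,0,1]]); t=np.array([x,y,z0]); th=np.linspace(0,2*np.pi,24,endpoint=False)
    box=np.array([[i,j,k] for i in(-.02,.02) for j in(-.02,.02) for k in(0,.014)])
    bar=np.array([[.014*np.cos(h),.014*np.sin(h),k] for h in th for k in(.014,.084)])
    out=np.array([[k,.0075*np.cos(h),.034+.0075*np.sin(h)] for h in th for k in(0,.034)])
    return [q@R.T+t for q in(box,bar,out)]
def sil(n,p,roi,S=8):
    m=np.zeros(((roi[3]-roi[1])*S,(roi[2]-roi[0])*S),np.uint8)
    for q in parts(*p):
        h=cv2.convexHull(((proj(n,q)+.5-[roi[0],roi[1]])*S).astype(np.int32)); cv2.fillConvexPoly(m,h,255)
    return cv2.resize(m,None,fx=1/S,fy=1/S,interpolation=cv2.INTER_AREA)/255.
def fitv(ims,p0):
    D=[]
    for n,im in ims.items():
        q=np.vstack([proj(n,k) for k in parts(*p0)]); roi=[int(q[:,0].min())-8,int(q[:,1].min())-8,int(q[:,0].max())+9,int(q[:,1].max())+9]
        c=im[roi[1]:roi[3],roi[0]:roi[2]].astype(float); w=np.clip((c[...,0]-c[...,2]-15)/60,0,1); D.append((n,roi,w))
    f=lambda v:sum(((sil(n,(p0[0]+v[0]/1000,p0[1]+v[1]/1000,p0[2]+v[2]*3),r)-w)**2).sum() for n,r,w in D)
    b=None
    for s in(-3,0,3):
        r=minimize(f,[0,0,s],method='Nelder-Mead',options=dict(initial_simplex=np.array([[0,0,s],[2,0,s],[0,2,s],[0,0,s+2.]]),xatol=.05,fatol=.05))
        if b is None or r.fun<b.fun: b=r
    return p0[0]+b.x[0]/1000,p0[1]+b.x[1]/1000,p0[2]+3*b.x[2],b.fun
E
python3 - <<'E'
from fit import *
S=np.load('/tmp/side.npz')['im'];T=np.load('/tmp/top.npz')['im']
for p in((.678,-.0805,139),(.524,-.125,-75),(.447,-.147,61)):
    for I in({'side':S},{'top':T},{'side':S,'top':T}): print(list(I),np.round(fitv(I,p),4))
E
```

```text
['side'] [  0.6802  -0.0779 139.9251  49.465 ]
['top'] [  0.6807  -0.0778 137.0381  21.5473]
['side', 'top'] [  0.6804  -0.0775 139.9049  72.7987]Traceback (most recent call last):
  File "<stdin>", line 4, in <module>
  File "fit.py", line 22, in fitv
    r=minimize(f,[0,0,s],method='Nelder-Mead',options=dict(initial_simplex=np.array([[0,0,s],[2,0,s],[0,2,s],[0,0,s+2.]]),xatol=.05,fatol=.05))
    res = _minimize_neldermead(fun, x0, args, callback, bounds=bounds,
                               **options)
    fxcc = func(xcc)
    fx = function(np.copy(x), *(wrapper_args + args))
  File "fit.py", line 19, in <lambda>
    f=lambda v:sum(((sil(n,(p0[0]+v[0]/1000,p0[1]+v[1]/1000,p0[2]+v[2]*3),r)-w)**2).sum() for n,r,w in D)
               ~~~^^^^^^^^^^^^^^^^^^^^^^^^^^^^^^^^^^^^^^^^^^^^^^^^^^^^^^^^^^^^^^^^^^^^^^^^^^^^^^^^^^^^^^^
  File "fit.py", line 19, in <genexpr>
    f=lambda v:sum(((sil(n,(p0[0]+v[0]/1000,p0[1]+v[1]/1000,p0[2]+v[2]*3),r)-w)**2).sum() for n,r,w in D)
                     ~~~^^^^^^^^^^^^^^^^^^^^^^^^^^^^^^^^^^^^^^^^^^^^^^^^^^^^
  File "fit.py", line 12, in sil
    h=cv2.convexHull(((proj(n,q)+.5-[roi[0],roi[1]])*S).astype(np.int32)); cv2.fillConvexPoly(m,h,255)
                       ~~~~^^^^^
  File "h.py", line 15, in proj
    k,d,R,t=K(n); return cv2.projectPoints(np.array(X,float).reshape(-1,1,3),cv2.Rodrigues(R)[0],t,k,d)[0].reshape(-1,2)
            ~^^^
  File "h.py", line 4, in K
    c=calibration(n); f=192/np.tan(np.radians(c['vfov'])/2)
ValueError: time passes only in moves, steps and waits
```

All three valves stand on their pads along the white lines: A (115,100), C (190,325) and D (228,437). v1 fits at about 139° against its line at 139°. Now I'll lock the lever.

Request:
{"api": "apply_moves", "payload": {
  "steps": [
    {"dr": [-0.04, -0.11, 0.064], "slide": [-1.3, -0.3, 0], "grip": 36},
    {"dr": [-0.08, -0.22, 0.128], "slide": [-2.6, -0.67, -0.12], "grip": 36},
    {"dr": [-0.08, -0.22, 0.128], "slide": [-2.6, -0.67, -0.12], "grip": 36},
    {"dr": [-0.08, -0.22, 0.128], "slide": [-2.6, -0.67, -0.12], "grip": 36},
    {"dr": [-0.08, -0.22, 0.128], "slide": [-2.6, -0.67, -0.12], "grip": 36}
  ]
}}

```text
t: 24.92
position: [0.5761, 0.1798, 0.2067]
tool_rot: [[0.213, -0.977, -0.001], [-0.977, -0.213, -0.009], [0.009, 0.003, -1.0]]
ft_force: [-0.7, 0.6, 0.5]
opening: 0.0358
gripper_force: 0.0
```

```bash
python3 - <<'E'
from g import *
s=read_state(); print(s['position'],s['opening'])
R=down(192)
plan([[((.580,.226,.17),R,36,3),((.580,.226,.088),R,36,5)],[((.664,.243,.088),R,36,8)],[((.658,.242,.088),R,36,2),((.658,.242,.2),R,36,6)]])
E
```

```text
[0.5761 0.1798 0.2067] 0.03583150269460408
n=3 (from start needs 1.4) dr [0.003, -0.009, 0.005] slide [-1.49, -0.46, 1.21] grip 36
n=5 (from start needs 3.1) dr [0.003, -0.009, 0.005] slide [-1.51, -0.46, 3.94] grip 36
--
n=8 (from start needs 2.1) dr [0.0, 0.0, 0.0] slide [0.03, -2.86, 0.0] grip 36
--
n=2 (from start needs 0.1) dr [0.0, 0.0, 0.0] slide [-0.01, 0.2, 0.0] grip 36
n=6 (from start needs 2.7) dr [0.0, 0.0, 0.0] slide [-0.01, 0.2, -3.73] grip 36
--
```

Request:
{"api": "apply_moves", "payload": {
  "steps": [
    {"dr": [0, 0, 0], "slide": [-1.5, -0.42, 1.0], "grip": 38},
    {"dr": [0, 0, 0], "slide": [-1.5, -0.42, 2.0], "grip": 38},
    {"dr": [0, 0, 0], "slide": [-1.5, -0.42, 2.5], "grip": 38},
    {"dr": [0, 0, 0], "slide": [-1.5, -0.42, 2.5], "grip": 38},
    {"dr": [0, 0, 0], "slide": [-1.5, -0.42, 2.5], "grip": 38}
  ]
}}

```text
t: 25.33
position: [0.5784, 0.2258, 0.1315]
tool_rot: [[0.213, -0.977, -0.001], [-0.977, -0.213, -0.009], [0.009, 0.003, -1.0]]
ft_force: [0.5, 0.4, 1.4]
opening: 0.0382
gripper_force: 0.0
```

```bash
python3 - <<'E'
from h import *
s=read_state(); print(s['position'])
plan([[((.581,.226,.088),down(192),38,5)]])
E
```

```text
[0.57837253 0.22580477 0.13150036]
n=5 (from start needs 1.0) dr [0.003, -0.009, 0.005] slide [-0.0, -0.09, 1.45] grip 38
--
```

Request:
{"api": "apply_moves", "payload": {
  "steps": [
    {"dr": [0, 0, 0], "slide": [0, -0.09, 0.5], "grip": 38},
    {"dr": [0, 0, 0], "slide": [0, -0.09, 1.0], "grip": 38},
    {"dr": [0, 0, 0], "slide": [0, -0.09, 1.45], "grip": 38},
    {"dr": [0, 0, 0], "slide": [0, -0.09, 1.45], "grip": 38}
  ]
}}

```text
t: 25.67
position: [0.581, 0.2263, 0.0869]
tool_rot: [[0.212, -0.977, -0.002], [-0.977, -0.212, -0.007], [0.007, 0.004, -1.0]]
ft_force: [2.9, 0.1, -2.1]
opening: 0.0379
gripper_force: 0.9
```

Request:
{"api": "apply_moves", "payload": {
  "steps": [
    {"dr": [0, 0, 0], "slide": [0, -0.5, 0], "grip": 38},
    {"dr": [0, 0, 0], "slide": [0, -1.1, 0], "grip": 38},
    {"dr": [0, 0, 0], "slide": [0, -1.7, 0], "grip": 38},
    {"dr": [0, 0, 0], "slide": [0, -2.3, 0], "grip": 38},
    {"dr": [0, 0, 0], "slide": [0, -2.95, 0], "grip": 38},
    {"dr": [0, 0, 0], "slide": [0, -2.95, 0], "grip": 38},
    {"dr": [0, 0, 0], "slide": [0, -2.95, 0], "grip": 38}
  ]
}}

```text
t: 26.25
position: [0.6682, 0.2449, 0.0885]
tool_rot: [[0.212, -0.977, -0.002], [-0.977, -0.212, -0.008], [0.008, 0.004, -1.0]]
ft_force: [-2.7, -1.4, -0.3]
opening: 0.038
gripper_force: 1.0
```

Request:
{"api": "apply_moves", "payload": {
  "steps": [
    {"dr": [0, 0, 0], "slide": [0, -0.15, 0], "grip": 38},
    {"dr": [0, 0, 0], "slide": [0, -0.3, 0], "grip": 38},
    {"dr": [0, 0, 0], "slide": [0, -0.3, 0], "grip": 38},
    {"dr": [0, 0, 0], "slide": [0, -0.3, 0], "grip": 38}
  ]
}}

```text
t: 26.58
position: [0.6697, 0.2452, 0.0879]
tool_rot: [[0.213, -0.977, -0.017], [-0.977, -0.213, -0.014], [0.01, 0.02, -1.0]]
ft_force: [-32.1, -7.1, 11.3]
opening: 0.0384
gripper_force: 16.4
```

Request:
{"api": "apply_moves", "payload": {
  "steps": [
    {"dr": [0, 0, 0], "slide": [0, 0.2, 0], "grip": 40},
    {"dr": [0, 0, 0], "slide": [0, 0.4, 0], "grip": 44},
    {"dr": [0, 0, 0], "slide": [0, 0.4, 0], "grip": 44},
    {"dr": [0, 0, 0], "slide": [0, 0.4, -1], "grip": 44},
    {"dr": [0, 0, 0], "slide": [0, 0.4, -2.2], "grip": 44},
    {"dr": [0, 0, 0], "slide": [0, 0.4, -3.4], "grip": 44},
    {"dr": [0, 0, 0], "slide": [0, 0.4, -4.2], "grip": 44}
  ]
}}

```text
t: 27.17
position: [0.6663, 0.2458, 0.2196]
tool_rot: [[0.212, -0.977, 0.005], [-0.977, -0.212, -0.004], [0.005, -0.004, -1.0]]
ft_force: [0.6, -0.2, 1.0]
opening: 0.0439
gripper_force: 0.0
```

Request:
{"api": "apply_moves", "payload": {
  "steps": [
    {"dr": [0, 0, 0], "slide": [-4, 3, -1], "grip": 44},
    {"dr": [0, 0, 0], "slide": [-4, 3, -1], "grip": 44},
    {"dr": [0, 0, 0], "slide": [-4, 3, -1], "grip": 44},
    {"dr": [0, 0, 0], "slide": [-4, 3, -1], "grip": 44},
    {"dr": [0, 0, 0], "slide": [-4, 3, -1], "grip": 44}
  ]
}}

```text
t: 27.58
position: [0.5494, 0.3481, 0.2469]
tool_rot: [[0.217, -0.976, 0.003], [-0.976, -0.217, -0.002], [0.003, -0.002, -1.0]]
ft_force: [0.2, -0.5, 1.7]
opening: 0.0443
gripper_force: 0.0
```

```bash
sed -i 's/^def K(n):/import functools\n@functools.lru_cache(None)\ndef K(n):/' h.py; python3 - <<'E'
from fit import *
im,D,it,Dt=lever_tray()
for n,i,d in(('side',im,D),('top',it,Dt)):
    P,uv=cloud(n,d); c=i[uv[:,1],uv[:,0]].astype(int)
    m=(c.max(1)<75)&(np.abs(P[:,0]-.655)<.04)&(np.abs(P[:,1]-.24)<.03)&(P[:,2]>.075)&(P[:,2]<.125); print(n,'ball wide',m.sum(),P[m].mean(0) if m.any() else '')
for p in((.678,-.0805,139),(.524,-.125,-75),(.447,-.147,61)): print(np.round(fitv({'side':im,'top':it},p),4))
a=cv2.resize(im,None,fx=1,fy=1)
save('end',im,1.5)
E
```

```text
side ball 61 [0.6566 0.2405 0.0968]
side pipe top 202 [ 0.5405 -0.4002  0.0834]
side v3 top 0 
side v4 top 0 
side C top 73 [ 0.5218 -0.1267  0.0924]
side D top 80 [ 0.4465 -0.1477  0.0928]
side A top 65 [ 0.6764 -0.0802  0.0923]
top ball 67 [0.6583 0.2452 0.101 ]
top pipe top 95 [ 0.5429 -0.3973  0.0832]
top v3 top 0 
top v4 top 0 
top C top 72 [ 0.524  -0.123   0.0935]
top D top 82 [ 0.4494 -0.145   0.0938]
top A top 68 [ 0.6788 -0.0774  0.0935]
side ball wide 62 [0.6565 0.2405 0.0965]
top ball wide 67 [0.6583 0.2452 0.101 ]
[  0.6802  -0.0775 139.7601  72.9296]
[  0.5246  -0.1238 -75.996  141.8505]
[  0.4481  -0.1459  60.0867 133.9668]
```

View pics/end.png

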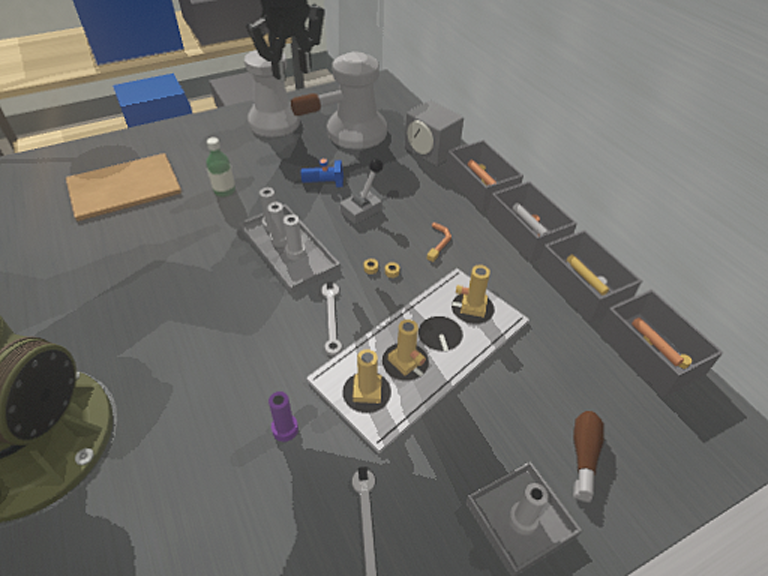

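The final picture shows three upright valves on their own pads at (478,290), (406,345) and (367,378). The stray pipe stands in the tray (530,505), the three rack pipes are in place, and the lever leans away (375,170). Handing in.

```bash
python3 -c "
from cell import *
print(finish_job())"
```

```text
the job is handed in; nothing more can be done
None
```

I released the lever, stood the stray pipe in the return tray, set the three brass valves present upright on their own pads (centred within about 3 mm, outlets along the white lines), locked the lever again and handed the job in at about 28 s; no verdict was returned.

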